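Chain two test weights under the spring balance

TASK

Check the spring balance with both test weights: hang the large weight by its hook from the ring of the balance, let go of it, then hang the small weight by its hook from the ring under the large one. Pull each hook down until the ring's wire has snapped past the sprung gate and lies in the hook's crown with the gate shut behind it, but never pull the balance past the end of its scale. Leave both hanging freely and still, with the things lying about left where they are.

Things in the scene. Friction and masses are not known exactly. Their poses are not given: they have to be found in the camera images.
- large_weight: Large test weight: steel block 34 x 34 x 40 mm (x, y, z), 0.38 kg +-5 %. Origin: centre of the block's underside, z up. On top a hook (see its tip and crown), outside peak 89 mm above the underside. Below hangs a fixed ring of 5 mm round wire in the y-z plane, opening 22 mm wide (y), 40 mm high. At the start it stands in the wooden block, ring down in a slot.
- small_weight: Small test weight: steel block 26 x 26 x 36 mm (x, y, z), 0.20 kg +-5 %, no ring below. Origin: centre of the underside, z up. On top the same hook, outside peak 85 mm above the underside. It stands over the other slot of the wooden block.
- large_weight_tip (a point): Lower end of the large weight's hook tip, 64 mm above the underside. Hook: 8 mm wide, 4 mm thick strip in the x-z plane, an upside-down U; stem at x -12..-8 mm, tip at x +8..+12 mm, mouth 16 mm wide, facing down. Under the tip, above the hook's foot (44 mm), a side entrance open to +x lets a ring's wire in under the mouth. Axes as the weight's.
- small_weight_tip (a point): Lower end of the small weight's hook tip, 60 mm above the underside (foot 40 mm; else as the large one's hook). Axes as the weight's.
- large_weight_crown (a point): Where the centre of a ring's 5 mm wire lies when seated in the large weight's hook: on the weight's axis, 81.7 mm above its underside, under the crown, a shallow peaked roof. A wire only touching the shut gate from below is about 18 mm lower. Axes as the weight's.
- small_weight_crown (a point): The same for the small weight's hook: on its axis, 77.7 mm above its underside. Axes as the weight's.
- large_weight_ring (a point): Centre of the straight lower wire (5 mm thick, along y) of the ring under the large weight, 42.5 mm below the underside. Axes as the weight's.
- balance_ring (a point): Centre of the straight lower wire (5 mm thick, along y) of the ring on the balance's plunger, 285 mm above the desk unloaded; ring sized as the large weight's (opening 22 mm in y, 40 mm high). Axes as the stand's: +x leads from the open side through the ring to the rod.
- balance_slide (a joint): Balance reading as plunger travel in m: 0 unloaded, growing downwards by 4 mm a newton. The scale ends at 10 N = 0.040 (hard stop at 0.044).
- large_weight_gate (a joint): Sprung gate flap across the mouth of the large weight's hook, hinged on the stem 66.5 mm above the underside: 0 shut, grows as a wire pushes it up into the hook; 0.7 to 1.3 rad lets the wire by (least along the tip, where it slides best), then it springs shut. That takes a pull of some newtons, more than the weight's own weight.
- small_weight_gate (a joint): The same kind of gate on the small weight's hook, with a softer spring, hinged 62.5 mm above the underside.
- stand: Laboratory stand, fixed. Origin: on the desk straight below the balance. Base plate 110 mm wide (y), x = -40..+130 mm, 12 mm thick; upright 12 mm rod at x = +105 mm; arm 525 mm high holding a tubular spring balance 27 mm thick, lower end 334 mm above the desk. The -x side is open and turned towards the robot and its right.
- weight_block: Wooden block 64 x 170 x 52 mm (x, y, z), fixed, with slots at y = -50 and +50 mm in which the weights stand on its top, hooks up, hook tips towards the block's +x (away from the robot and to its left). A microscope, 0.4 m tall, stands to its right (y below -0.1, x over 0.4 m). Origin: centre of the underside.
- petri_dish: Bystander: round clear dish, 62 mm wide, 15 mm high. Origin: centre of the underside.
- wash_bottle: Bystander: small white dropper bottle, 30 mm wide, 76 mm high. Origin: centre of the underside.
- slide_pack: Bystander: small white box, 79 x 31 x 24 mm. Origin: centre of the underside.
- tally_counter: Bystander: round white counter, 52 x 44 x 21 mm. Origin: centre of the underside.
- tweezers: Bystander: steel tweezers, 120 x 12 x 8 mm, lying on the log book. Origin: centre of the underside.
- coverslip_box: Bystander: small box, 39 x 47 x 16 mm. Origin: centre of the underside.
- marker_pen: Bystander: black marker pen, 132 x 15 x 16 mm, lying on the log book. Origin: centre of the underside.
There are look-alikes about, which are no part of the job. Leave any purple look-alike of the large_weight alone.

How it is judged:
By the outcome, as a careful person would: the job done as asked, in the order asked, and still so for the second after the job is handed in, with the robot touching nothing.
It also fails if it takes over 72 s, if anything falls off the work surface, if the arm or the gripper's body presses on something with over 40 N, if the wrist force passes 120 N, or if a joint passes its speed limit or range.

ROBOT

A 6-joint arm with a two-finger parallel gripper is mounted at the origin on a cart in front of the work surface, level with it; the furniture and walls round the work are solid. World frame = base frame: x ahead of the robot, y to its left, z up, the work surface at z = 0. Lengths are in m, angles in rad, forces in N, time in s.
With the tool pointing down it reaches from about 0.35 to 0.775 m from the base axis. Payload 7.3 kg.
Tool frame: the origin (TCP) lies midway between the tips of the shut fingers; the grasp point (between the pads) lies 19 mm behind it (robot.tcp_to_grasp is the distance from the TCP to the grasp point, in m); z points along the fingers, y is the line along which they close (so a half turn about z gives the same grasp; the last joint's range is limited). The gripper opens to 92 mm and grips with 3 to 60 N. Pads are 19 mm wide; open, the fingers measure 130 mm over their backs; the gripper's body (75 mm by 190 mm) begins 47 mm behind the grasp point.
Start: joints at [1.065, 0.342, 1.524, -0, 1.275, -0.146], TCP at [0.185, 0.491, 0.227] pointing down, gripper open.
Joint ranges: [-2.53, 2.53], [-0.77, 2.02], [0.04, 2.7], [-1, 4.14], [0.28, 2.66], [-3.11, 3.11]. Speed limits (rad/s): [2.57, 2.57, 3.14, 3.14, 3.14, 3.14].

INTERFACE

Orientations are given as a unit quaternion [w, x, y, z].
In Python, from plant import robot gives the robot as it stands.
- The arm moves only by the tool carry_out, never from a script. Its argument "motion" is a list of rows, each a list of 6 numbers: the shift along the tool's x, y, z in cm, then the turn, a rotation vector about the tool's x, y, z in degrees. A call has 1 to 20 rows; each row shifts and turns the commanded pose from where the row before left it, along the tool's axes as they then stand; what a row does not reach is not made up. A row lasts 1/12 s, in which the tool goes at most 41.7 mm and 7.16 degrees, less where a joint would pass 70% of its speed; a pose out of reach is approached as far as the arm can. A call is refused whole if a number of a shift passes 4.17 or a number of a turn 7.16, either way. A call with a gripper value outside its range is refused whole. "claw" is the opening, from -1 (shut) to 1 (fully open), set as the call begins (left out, the last holds). The fingers move at their own pace and stop on an object; "squeeze" is the grip in N (left out, the last holds). Time passes only in rows, so rows that do not move let the fingers close. It gives the time, the measured TCP pose, the force, the opening and the grip force at its end, in the units of the state.
- robot.get_obs(): the state, without advancing time (a new reading comes with each control period).
- robot.snapshot(name): name is "side" or "top"; returns a dict with "color" (420x560x3 uint8, blue, green, red), "fx", "fy", "cx", "cy" (pixels), "rvec" (rotation vector, rad) and "tvec" (3), from world to camera coordinates, as OpenCV has them. Camera axes: x right, y down, z forward; pixel columns grow to the right and rows downward; lengths in m; the calibration is good to about 2 mm. A picture is of the moment at which its call begins. There is no depth.
- robot.job_done(): hands the job in; it is judged then, once.
Trained networks look in a picture, given as the dict that the camera call returned (one of the last four; its "shot" number tells which), for a name from the list of things; names that differ only in an ending like _2 or _b are one class to them, and where a whole thing is asked for, a point or a joint stands for the part that bears it (a point fixed in the world has none). Each returns a list of dicts, best first, with "conf" (0 to 1); they miss things now and then, are a little off and sometimes report something else, mostly with a low value. They report only what shows in the picture. A call takes as long as a camera call. They do not tell look-alikes from the thing itself.
- robot.search_frame(target, picture): "rect" ([left, top, width, height] in pixels, round what is visible of it).
- robot.trace(target, picture): "pixels" (420x560 bool, what is visible of it) and "rect" ([left, top, width, height] in pixels, round what is visible of it).
- robot.pinpoint(target, picture): "location" ([column, row] in pixels: a listed point, or the origin of a listed thing).
The state is a dict: "clock": time; "joints": joint angles; "dq": joint speeds; "joint_torque": joint torques, N m; "position": TCP position; "eef_rot": TCP orientation; "contact_force": force on the tool from outside, world axes, zero at the start; "torque": the same for the moment, N m; "width": finger opening in m; "finger_force": force on a finger pad.
Only numpy, scipy, OpenCV 4.12 (cv2) and the standard library are available. Lean on these libraries where they do the work, as an engineer would, in place of code of your own. Each camera call takes 0.05 s, during which the arm holds its last target. There are 200 camera calls.

## Working session

There is one attempt and no reset: what is moved stays moved. The work goes in short steps, Python scripts to look and compute and a tool call to move; the robot and the scene stay as the last step left them, time stands still between calls to the robot, and variables do not carry over. Pictures are saved under pics/ and viewed, at most 10 in all, crops included, and the job is handed in when it is done.

Besides the shell and the picture viewer there is one more tool, called after "Call:" in YAML: its name, and indented under it one key for each argument. carry_out: Moves the arm, as the interface text tells. Its arguments: {"type":"object","properties":{"motion":{"type":"array"},"claw":{"type":"number"},"squeeze":{"type":"number"}},"required":["motion"]}

```bash
ls; mkdir -p pics
cat > h.py <<'E'
import numpy as np, cv2
from plant import robot
def P(pic):
    R,_=cv2.Rodrigues(np.array(pic["rvec"],float)); t=np.array(pic["tvec"],float).ravel()
    K=np.array([[pic["fx"],0,pic["cx"]],[0,pic["fy"],pic["cy"]],[0,0,1]])
    return K@np.c_[R,t]
def proj(pic,X):
    u=P(pic)@np.append(X,1); return u[:2]/u[2]
def atz(pic,uv,z):
    M=P(pic); A=np.c_[M[:,0],M[:,1],-np.array([uv[0],uv[1],1])]
    return np.r_[np.linalg.solve(A,-(M[:,3]+M[:,2]*z))[:2],z]
def tri(pa,a,pb,b):
    x=cv2.triangulatePoints(P(pa),P(pb),np.array(a,float),np.array(b,float)).ravel(); x=x[:3]/x[3]
    return x, proj(pa,x)-a
E
python3 - <<'E'
from h import *
o=robot.get_obs(); print({k:np.round(v,3).tolist() for k,v in o.items()})
s=robot.snapshot("side");t=robot.snapshot("top")
cv2.imwrite("pics/s0.png",s["color"]);cv2.imwrite("pics/t0.png",t["color"])
for n in ["large_weight","small_weight","large_weight_tip","small_weight_tip","large_weight_crown","small_weight_crown","large_weight_ring","balance_ring","stand","weight_block"]:
  for nm,p in (("side",s),("top",t)):
    print(n,nm,[(np.round(d["location"],1).tolist(),round(d["conf"],2)) for d in robot.pinpoint(n,p)])
for nm,p in (("side",s),("top",t)):
  M=P(p);R,_=cv2.Rodrigues(np.array(p["rvec"],float));print(nm,-R.T@np.array(p["tvec"]).ravel(),R[2],p["fx"])
E
```

```text
pics
{'clock': 0.0, 'joints': [1.065, 0.343, 1.525, -0.0, 1.275, -0.146], 'dq': [0.001, 0.0, -0.0, -0.0, 0.0, -0.001], 'joint_torque': [0.001, -43.123, -24.423, 0.072, 0.056, -0.0], 'position': [0.185, 0.491, 0.226], 'eef_rot': [-0.0, 0.179, 0.984, -0.001], 'contact_force': [-0.562, 0.106, 0.659], 'torque': [0.019, -0.018, 0.002], 'finger_force': 0.0, 'width': 0.092}
large_weight side [([293.8, 274.4], 0.67), ([302.3, 209.7], 0.64), ([282.6, 220.5], 0.54), ([327.9, 208.3], 0.45)]
large_weight top [([336.8, 141.8], 0.72), ([284.4, 239.6], 0.69), ([288.5, 244.5], 0.67), ([288.6, 158.0], 0.61), ([315.1, 142.6], 0.49), ([285.1, 241.6], 0.24)]
small_weight side [([275.2, 294.3], 0.73), ([261.1, 287.1], 0.56)]
small_weight top [([255.5, 253.4], 0.52), ([285.7, 242.9], 0.43), ([251.2, 252.7], 0.26)]
large_weight_tip side [([308.1, 190.5], 0.82), ([288.9, 252.8], 0.66), ([282.4, 205.0], 0.54), ([331.2, 192.1], 0.54)]
large_weight_tip top [([342.1, 137.0], 0.7), ([288.2, 156.5], 0.66), ([319.2, 136.1], 0.61), ([283.5, 240.6], 0.52), ([343.5, 270.0], 0.27)]
small_weight_tip side [([259.2, 269.
[... 322 characters left out ...]
[]
small_weight_crown top [([249.1, 253.0], 0.54)]
large_weight_ring side [([288.5, 285.0], 0.86), ([280.0, 228.6], 0.63), ([301.6, 223.7], 0.48), ([333.1, 217.3], 0.43)]
large_weight_ring top [([309.5, 144.5], 0.71), ([336.2, 149.0], 0.63)]
balance_ring side []
balance_ring top [([166.1, 239.8], 0.4)]
stand side [([335.9, 305.8], 0.71)]
stand top [([186.9, 242.0], 0.67), ([285.0, 239.9], 0.35)]
weight_block side [([275.4, 294.6], 0.59), ([291.9, 273.7], 0.47)]
weight_block top [([268.0, 246.9], 0.84)]
side [-0.6581906   0.14990284  1.12072063] [ 0.80559532 -0.07379358 -0.58785261] 541.668634880673
top [0.4301929  0.02411386 1.53036919] [ 0.12626842 -0.00313864 -0.99199115] 464.1256832940078
```

View pics/s0.png

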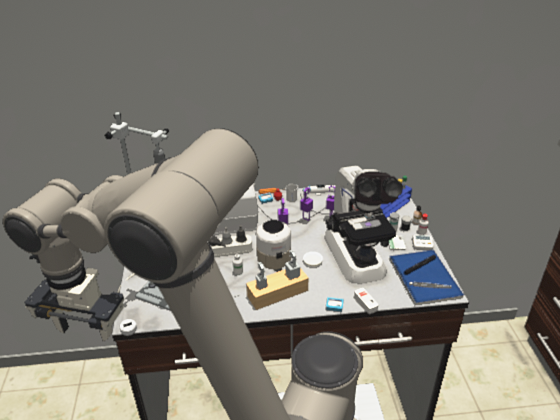

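View pics/t0.png

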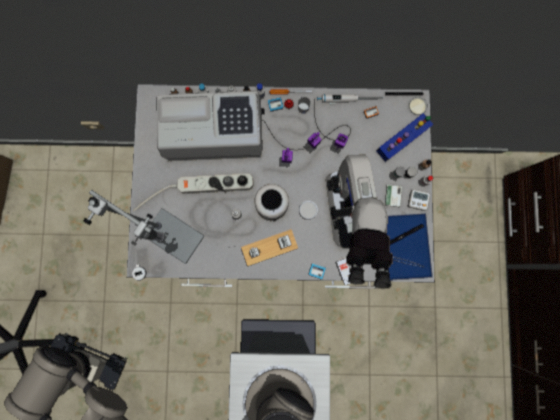

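Run:
```python
from h import *
t=robot.snapshot("top");s=robot.snapshot("side")
c=t["color"]
a=cv2.resize(c[190:290,60:320],None,fx=3,fy=3,interpolation=cv2.INTER_CUBIC)
b=cv2.resize(s["color"][230:320,220:340],None,fx=3,fy=3,interpolation=cv2.INTER_CUBIC)
cv2.imwrite("pics/t1.png",a)
for n,z in (("weight_block",.052),("stand",.012)):
  for d in robot.trace(n,t)[:2]:
    m=d["pixels"].astype(np.uint8); print(n,d["conf"],d["rect"],m.sum())
    if n=="weight_block":
      cs,_=cv2.findContours(m,0,1);cc=max(cs,key=cv2.contourArea)
      W=np.array([atz(t,p[0],z)[:2] for p in cc],np.float32)*1000
      print(cv2.minAreaRect(W))
hsv=cv2.cvtColor(c,cv2.COLOR_BGR2HSV)
m=cv2.inRange(hsv,(10,120,100),(25,255,255)); m[:225]=0;m[270:]=0;m[:,:235]=0;m[:,305:]=0
m=cv2.morphologyEx(m,cv2.MORPH_CLOSE,np.ones((9,9)))
cs,_=cv2.findContours(m,0,1);cc=max(cs,key=cv2.contourArea)
W=np.array([atz(t,p[0],.052)[:2] for p in cc],np.float32)*1000
print("col",cv2.minAreaRect(W),cv2.boxPoints(cv2.minAreaRect(W)))
for n in ("small_weight","large_weight"):
  A=[d for d in robot.pinpoint(n+"_crown",t)+robot.pinpoint(n+"_tip",t) if d["location"][1]>230]
  for d in A: print(n,np.round(atz(t,d["location"],.052+.08),3), d["conf"])
for X in ([.4,0,.0],[.4,.2,0],[.4,.3,0]): print(proj(t,X),proj(s,X))
```

```text
weight_block 0.59 [241.7, 230.1, 57.1, 39.1] 936
((485.910400390625, 40.71094512939453), (66.96266174316406, 173.78688049316406), 21.01543426513672)
weight_block 0.35 [232.5, 210.4, 8.7, 8.6] 79
((590.9373779296875, 148.509033203125), (32.277339935302734, 25.629379272460938), 1.5713856220245361)
col ((486.7291259765625, 40.43421936035156), (55.125858306884766, 162.4483642578125), 20.462081909179688) [[432.51035  106.89781 ]
 [489.30026  -45.30068 ]
 [540.9479   -26.029373]
 [484.158    126.16911 ]]
small_weight [0.474 0.093 0.132] 0.57
small_weight [ 0.446 -0.367  0.132] 0.41
large_weight [ 0.509 -0.01   0.132] 0.49
large_weight [ 0.504 -0.005  0.132] 0.61
[281.13937617 274.72404491] [295.90827434 312.79413768]
[219.83024313 273.64501431] [224.66723969 319.30834757]
[189.15660472 273.10516335] [188.5210849  322.61351629]
```

View pics/t1.png

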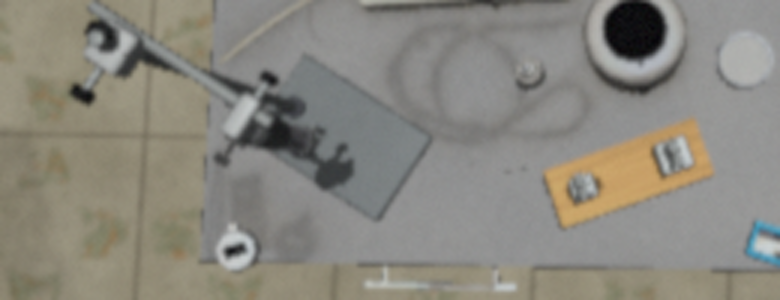

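```bash
cat >> h.py <<'E'
from scipy.spatial.transform import Rotation as Ro
def RT(yaw,a):   # yaw, pitch below horizontal (deg); tool y = weight y
    y0,a=np.radians([yaw,a]); z=np.array([np.cos(a)*np.cos(y0),np.cos(a)*np.sin(y0),-np.sin(a)])
    y=np.array([-np.sin(y0),np.cos(y0),0]); return np.c_[np.cross(y,z),y,z]
def obs():
    o=robot.get_obs(); q=o["eef_rot"]; return o,np.array(o["position"]),Ro.from_quat([q[1],q[2],q[3],q[0]]).as_matrix()
def plan(p,R,n,start=None):
    if start is None: _,p0,R0=obs()
    else: p0,R0=start
    w=Ro.from_matrix(R0.T@R).as_rotvec()/n; r=Ro.from_rotvec(w).as_matrix()
    S=sum(np.linalg.matrix_power(r,i) for i in range(n)); s=np.linalg.solve(S,R0.T@(np.array(p)-p0))
    print(n,"x",np.round(s*100,2).tolist()+np.round(np.degrees(w),2).tolist())
    return np.array(p),R
BY=20.7; BX=np.array([np.cos(np.radians(BY)),np.sin(np.radians(BY)),0]); BYv=np.array([-BX[1],BX[0],0]); B0=np.array([.486,.0405,0])
def grasp(pos,yaw,a): # tcp pose for grasp point at pos
    R=RT(yaw,a); return np.array(pos)+.019*R[:,2],R
E
python3 - <<'E'
from h import *
t=robot.snapshot("top")
C=[np.array(c)/3+[60,190] for c in ((305,55),(432,138),(378,220))]
W=[atz(t,c,.012)[:2] for c in C]; print(np.round(W,4))
e=W[0]-W[1]; f=W[1]-W[2]; print(np.linalg.norm(e),np.degrees(np.arctan2(e[1],e[0])),np.linalg.norm(f),np.degrees(np.arctan2(f[1],f[0]))+90)
yaw=np.degrees(np.arctan2(e[1],e[0])); x=e/np.linalg.norm(e); print("origin",(W[1]+W[2])/2+.04*x, "balance_ring",atz(t,(166.1,239.8),.285))
L=B0-.05*BYv; print(L)
g=L+[0,0,.052+.026]-.004*BX
p,R=grasp(g,BY,30); print(p)
wp=plan([.30,.20,.30],R,14); wp=plan(p-.09*BX+[0,0,.1],R,10,wp);
E
```

```text
[[0.6096 0.3969]
 [0.5211 0.2543]
 [0.4314 0.3094]]
0.16783636511345668 58.16686875361903 0.10519120076772046 58.456129369223376
origin [0.49733945 0.31582556] balance_ring [0.49275103 0.31390823 0.285     ]
[ 0.50367374 -0.0062722   0.        ]
[ 0.51532421 -0.00186986  0.0685    ]
14 x [-1.15, -2.02, -0.17, -1.54, -4.09, -2.67]
10 x [0.94, -2.65, 1.0, 0.0, 0.0, 0.0]
```

Call:
carry_out:
  motion:
    - [-1.15,-2.02,-0.17,-1.54,-4.09,-2.67]
    - [-1.15,-2.02,-0.17,-1.54,-4.09,-2.67]
    - [-1.15,-2.02,-0.17,-1.54,-4.09,-2.67]
    - [-1.15,-2.02,-0.17,-1.54,-4.09,-2.67]
    - [-1.15,-2.02,-0.17,-1.54,-4.09,-2.67]
    - [-1.15,-2.02,-0.17,-1.54,-4.09,-2.67]
    - [-1.15,-2.02,-0.17,-1.54,-4.09,-2.67]

```text
clock: 2.13
position: [0.2283, 0.3354, 0.2479]
eef_rot: [0.26, 0.011, 0.964, 0.048]
contact_force: [0.7, 0.9, 0.9]
width: 0.0921
finger_force: 0.0
```

Run:
```python
from h import *
o,p,R=obs(); print(o["clock"],np.round(o["joints"],3).tolist(),np.round(p,4),np.round(R,3).tolist())
R=RT(BY,30)
plan([.30,.20,.30],R,7)
```

```text
2.1333 [1.107, -0.03, 2.052, -0.569, 0.867, -0.122] [0.2283 0.3354 0.2479] [[-0.865, -0.004, 0.503], [0.046, 0.995, 0.087], [-0.5, 0.098, -0.86]]
7 x [-1.14, -2.02, -0.17, -1.53, -4.07, -2.65]
```

Run:
```python
from h import *
o,p,R=obs()
qs=[[1.065,.343,1.525,0,1.275,-.146],o["joints"]]
R0=Ro.from_quat([.179,.984,-.001,0]).as_matrix()
ps=[np.array([.185,.491,.2265]),p]
def rz(a):return Ro.from_euler('z',a).as_matrix()
def ry(a):return Ro.from_euler('y',a).as_matrix()
for s4 in (1,-1):
 for s6 in (1,-1):
  for c in (0,np.pi/2,np.pi,-np.pi/2):
   e=[]
   for q,Rm in zip(qs,(R0,R)):
    M=rz(q[0])@ry(q[1]+q[2])@rz(s4*q[3])@ry(q[4])@rz(s6*q[5]+c); e.append(np.degrees(Ro.from_matrix(M.T@Rm).magnitude()))
   if max(e)<60: print(s4,s6,c,e)
```

```text
1 1 1.5707963267948966 [np.float64(0.04637661521877188), np.float64(3.6168259660258405e-14)]
1 -1 1.5707963267948966 [np.float64(16.72527507372159), np.float64(13.964235949400752)]
```

Run:
```python
from h import *
wp=plan([.36,-.02,.28],RT(BY,62),12)
```

```text
12 x [-0.73, -3.1, -0.08, -0.42, 0.26, -1.71]
```

Call:
carry_out:
  motion:
    - [-0.73,-3.1,-0.08,-0.42,0.26,-1.71]
    - [-0.73,-3.1,-0.08,-0.42,0.26,-1.71]
    - [-0.73,-3.1,-0.08,-0.42,0.26,-1.71]
    - [-0.73,-3.1,-0.08,-0.42,0.26,-1.71]
    - [-0.73,-3.1,-0.08,-0.42,0.26,-1.71]
    - [-0.73,-3.1,-0.08,-0.42,0.26,-1.71]
    - [-0.73,-3.1,-0.08,-0.42,0.26,-1.71]
    - [-0.73,-3.1,-0.08,-0.42,0.26,-1.71]
    - [-0.73,-3.1,-0.08,-0.42,0.26,-1.71]
    - [-0.73,-3.1,-0.08,-0.42,0.26,-1.71]
    - [-0.73,-3.1,-0.08,-0.42,0.26,-1.71]
    - [-0.73,-3.1,-0.08,-0.42,0.26,-1.71]

```text
clock: 3.13
position: [0.3103, 0.0709, 0.2638]
eef_rot: [0.23, -0.119, 0.965, 0.04]
contact_force: [0.1, 0.2, 0.0]
width: 0.0916
finger_force: 0.0
```

```bash
cat >> h.py <<'E'
def rz(a):return Ro.from_euler('z',a).as_matrix()
def ry(a):return Ro.from_euler('y',a).as_matrix()
def fkR(q): return rz(q[0])@ry(q[1]+q[2])@rz(q[3])@ry(q[4])@rz(q[5]+np.pi/2)
def fkp(q,k): # zs,d,L2,L3,Lt
    zs,d,L2,L3,Lt=k[:5]; f=ry(q[1]+q[2])
    return rz(q[0])@(np.array([0,d,zs])+ry(q[1])@[0,0,L2]+f@[0,0,L3]+f@rz(q[3])@ry(q[4])@[0,0,Lt])
E
python3 - <<'E'
from h import *
from scipy.optimize import least_squares
import json
o,p,R=obs(); print(o["clock"],np.round(o["joints"],3).tolist(),p)
D=[([1.065,.343,1.525,0,1.275,-.146],[.185,.491,.2265]),([1.107,-.03,2.052,-.569,.867,-.122],[.2283,.3354,.2479]),(list(o["joints"]),p.tolist())]
json.dump(D,open("D.json","w"))
f=lambda k:np.concatenate([fkp(q,k)-x for q,x in D])
r=least_squares(f,[.2,.07,.4,.4,.25]);print(r.x,np.abs(r.fun).max())
np.save("k.npy",r.x)
plan(np.array([.40,-.05,.22]),RT(BY,30),8)
E
```

```text
3.1333 [-0.286, -0.403, 2.231, 0.315, 0.935, -2.242] [0.31030225 0.07090894 0.26380904]
[0.17530741 0.07615158 0.50202608 0.364093   0.31488576] 0.005511152917936413
8 x [-0.13, -1.79, 0.81, -0.44, -4.11, -0.69]
```

```bash
cat >> h.py <<'E'
from scipy.optimize import least_squares
LO=np.array([-2.53,-.77,.04,-1,.28,-3.11]);HI=np.array([2.53,2.02,2.7,4.14,2.66,3.11])
def ik(p,R,q0,k=None):
    k=np.load("k.npy") if k is None else k
    f=lambda q:np.r_[(fkp(q,k)-p)*5,Ro.from_matrix(fkR(q).T@R).as_rotvec()]
    r=least_squares(f,np.clip(q0,LO+.01,HI-.01),bounds=(LO,HI)); return r.x,np.abs(r.fun).max()
E
python3 - <<'E'
from h import *
o,p,R=obs(); q0=np.array(o["joints"])
L=B0-.05*BYv; S=B0+.05*BYv; X0=np.array([.496,.315,0]);SY=58.3;SX=np.array([np.cos(np.radians(SY)),np.sin(np.radians(SY)),0])
for a in (20,30,40,50):
  for n,g,y in (("L-off",L+[0,0,.15]-.09*BX,BY),("L",L+[0,0,.078]-.004*BX,BY),("Llift",L+[0,0,.25]-.004*BX,BY),("ring off",X0+[0,0,.25]-.06*SX,SY),("ring",X0+[0,0,.25]-.01*SX,SY),("ringdn",X0+[0,0,.13]-.01*SX,SY),("S",S+[0,0,.076]-.004*BX,BY)):
    for fl in (0,1):
      pp,RR=grasp(g,y,a); 
      if fl: RR=RR@np.diag([-1,-1,1])
      best=min((ik(pp,RR,s)[::-1]+(0,) for s in (q0,q0*[1,1,1,1,1,0]+[0,0,0,1,0,1],[.3,0,2,2,.8,-1])),key=lambda t:t[0])
      print(a,n,fl,round(best[0],4),np.round(best[1],2))
E
```

```text
20 L-off 0 0.0433 [-1.06  0.46  2.7   1.68  1.2   1.57]
20 L-off 1 0.0433 [-1.06  0.46  2.7   1.68  1.2  -1.58]
20 L 0 0.0 [-0.71  0.79  2.65  2.14  1.38  1.3 ]
20 L 1 0.0 [-0.71  0.79  2.65  2.14  1.38 -1.84]
20 Llift 0 0.0 [-0.71  0.15  2.49  1.85  1.03  2.08]
20 Llift 1 0.0 [-0.71  0.15  2.49  1.85  1.03 -1.06]
20 ring off 0 0.0 [-0.15  0.24  2.35  1.72  1.07  2.15]
20 ring off 1 0.0 [-0.15  0.24  2.35  1.72  1.07 -0.99]
20 ring 0 0.0 [-0.02  0.29  2.27  1.83  0.99  2.17]
20 ring 1 0.0 [-0.02  0.29  2.27  1.83  0.99 -0.97]
20 ringdn 0 0.0 [-0.02  0.6   2.38  2.05  1.14  1.73]
20 ringdn 1 0.0 [-0.02  0.6   2.38  2.05  1.14 -1.41]
20 S 0 0.0948 [-0.47  0.74  2.7   2.3   1.35  1.36]
20 S 1 0.0948 [-0.47  0.74  2.7   2.3   1.35 -1.78]
30 L-off 0 0.0 [-0.97  0.29  2.67  1.7   1.01  1.77]
30 L-off 1 0.0 [-0.97  0.29  2.67  1.7   1.01 -1.37]
30 L 0 0.0 [-0.64  0.6   2.59  2.16  1.07  1.53]
30 L 1 0.0 [-0.64  0.6   2.59  2.16  1.07 -1.61]
30 Llift 0 0.0 [-0.64  0.07  2.38  1.62  0.82  2.41]
30 Llift 1 0.0 [-0.64  0.07  2.38  1.62  0.82 -0.73]
30 ring off 0 0.0 [-0.09  0.17  2.25  1.52  0.
[... 1103 characters left out ...]
0 [-0.7   0.09  2.44  1.26  0.63  2.58]
50 L-off 1 0.0 [-0.7   0.09  2.44  1.26  0.63 -0.56]
50 L 0 0.0 [-0.46  0.38  2.38  1.82  0.51  2.17]
50 L 1 0.0 [-0.46  0.38  2.38  1.82  0.51 -0.97]
50 Llift 0 0.0 [-0.46  0.04  2.12  0.87  0.67 -3.01]
50 Llift 1 0.0 [-0.46  0.04  2.12  0.87  0.67  0.13]
50 ring off 0 0.0 [ 0.07  0.13  2.01  0.87  0.75 -3.1 ]
50 ring off 1 0.0 [0.07 0.13 2.01 0.87 0.75 0.04]
50 ring 0 0.0 [ 0.17  0.2   1.92  0.84  0.7  -2.99]
50 ring 1 0.0 [0.17 0.2  1.92 0.84 0.7  0.15]
50 ringdn 0 0.0 [0.17 0.38 2.1  1.29 0.53 2.75]
50 ringdn 1 0.0 [ 0.17  0.38  2.1   1.29  0.53 -0.39]
50 S 0 0.0 [-0.2   0.34  2.49  2.26  0.46  1.95]
50 S 1 0.0 [-0.2   0.34  2.49  2.26  0.46 -1.19]
```

Call:
carry_out:
  motion:
    - [0,0,0,0,0,7]
    - [0,0,0,0,0,7]
    - [0,0,0,0,0,7]
    - [0,0,0,0,0,7]
    - [0,0,0,0,0,7]
    - [0,0,0,0,0,7]
    - [0,0,0,0,0,7]
    - [0,0,0,0,0,7]
    - [0,0,0,0,0,7]
    - [0,0,0,0,0,7]
    - [0,0,0,0,0,7]
    - [0,0,0,0,0,7]
    - [0,0,0,0,0,7]

```text
clock: 4.22
position: [0.3103, 0.0715, 0.2634]
eef_rot: [0.132, 0.608, 0.759, 0.192]
contact_force: [0.6, -0.1, 0.8]
width: 0.092
finger_force: 0.0
```

```bash
cat >> h.py <<'E'
def RT(yaw,a):   # flipped version: tool y = -weight y
    y0,a=np.radians([yaw,a]); z=np.array([np.cos(a)*np.cos(y0),np.cos(a)*np.sin(y0),-np.sin(a)])
    y=-np.array([-np.sin(y0),np.cos(y0),0]); return np.c_[np.cross(y,z),y,z]
E
python3 - <<'E'
from h import *
o,p,R=obs(); q=np.array(o["joints"]); print(o["clock"],np.round(q,3),p,np.round(fkp(q,np.load("k.npy"))-p,4))
L=B0-.05*BYv
wp=plan(*grasp(L+[0,0,.16]-.08*BX,BY,35),15)
for a in (35,38):
 for b in (.004,.006,.008): print(a,b,ik(*grasp(B0+.05*BYv+[0,0,.076]-b*BX,BY,a),[-.3,.5,2.6,2.4,.9,-1.5]))
print(ik(*wp,[-.9,.2,2.6,1.6,.9,-1.2]))
E
```

```text
4.2167 [-0.281 -0.402  2.23   0.311  0.933 -0.639] [0.31027707 0.0715179  0.26342984] [-0.0029 -0.0002  0.0003]
15 x [-0.77, 0.74, 0.87, -1.25, 1.62, 5.4]
35 0.004 (array([-0.32512029,  0.52893835,  2.68961941,  2.48659546,  1.02024345,
       -1.62800563]), np.float64(2.829339801406352e-11))
35 0.006 (array([-0.3307896 ,  0.52966351,  2.69520253,  2.48351493,  1.02496335,
       -1.63293825]), np.float64(1.862820215404309e-10))
35 0.008 (array([-0.33640118,  0.52956092,  2.69999998,  2.47963799,  1.02780133,
       -1.63661269]), np.float64(0.0005613233767108563))
38 0.004 (array([-0.30010742,  0.47300263,  2.65282995,  2.47250406,  0.89517148,
       -1.55839121]), np.float64(6.357136612428249e-13))
38 0.006 (array([-0.30538725,  0.47289209,  2.65823548,  2.46980678,  0.89936338,
       -1.56253087]), np.float64(4.565508007051431e-11))
38 0.008 (array([-0.3107483 ,  0.47282573,  2.66364968,  2.4670579 ,  0.90357065,
       -1.56674069]), np.float64(1.7705094947683183e-09))
(array([-0.86638815,  0.1815101 ,  2.58947053,  1.63440796,  0.88350178,
       -1.11380166]), np.float64(3.393784785456561e-14))
```

Call:
carry_out:
  motion:
    - [-0.77,0.74,0.87,-1.25,1.62,5.4]
    - [-0.77,0.74,0.87,-1.25,1.62,5.4]
    - [-0.77,0.74,0.87,-1.25,1.62,5.4]
    - [-0.77,0.74,0.87,-1.25,1.62,5.4]
    - [-0.77,0.74,0.87,-1.25,1.62,5.4]
    - [-0.77,0.74,0.87,-1.25,1.62,5.4]
    - [-0.77,0.74,0.87,-1.25,1.62,5.4]
    - [-0.77,0.74,0.87,-1.25,1.62,5.4]
    - [-0.77,0.74,0.87,-1.25,1.62,5.4]
    - [-0.77,0.74,0.87,-1.25,1.62,5.4]
    - [-0.77,0.74,0.87,-1.25,1.62,5.4]
    - [-0.77,0.74,0.87,-1.25,1.62,5.4]
    - [-0.77,0.74,0.87,-1.25,1.62,5.4]
    - [-0.77,0.74,0.87,-1.25,1.62,5.4]
    - [-0.77,0.74,0.87,-1.25,1.62,5.4]
    - [0,0,0,0,0,0]

```text
clock: 5.55
position: [0.4435, -0.0291, 0.1469]
eef_rot: [-0.085, 0.873, 0.159, 0.453]
contact_force: [-0.3, 0.3, 0.2]
width: 0.0919
finger_force: 0.0
```

Run:
```python
from h import *
o,p,R=obs(); q=np.array(o["joints"]); print(o["clock"],np.round(q,3),p)
L=B0-.05*BYv
print(p-grasp(L+[0,0,.16]-.08*BX,BY,35)[0])
s=robot.snapshot("side"); t=robot.snapshot("top")
for n in ("stand","balance_ring","large_weight","large_weight_crown","large_weight_tip","small_weight_crown","small_weight_tip"):
  for nm,pc in (("side",s),("top",t)):
    print(n,nm,[(np.round(d["location"],1).tolist(),round(d["conf"],2)) for d in robot.pinpoint(n,pc)])
print("pred ring side",proj(s,[.496,.315,.285]),"pred L crown",proj(s,L+[0,0,.134]),proj(t,L+[0,0,.134]),proj(s,B0+.05*BYv+[0,0,.13]))
im=np.hstack([cv2.resize(s["color"][100:380,60:340],(600,600))[:, :400],cv2.resize(t["color"][190:310,190:310],(400,400)).repeat(1,0)[:0].reshape(0,400,3) if 0 else cv2.copyMakeBorder(cv2.resize(t["color"][190:310,200:320],(400,400)),0,200,0,0,0)])
cv2.imwrite("pics/a.png",im)
```

```text
5.55 [-0.878  0.304  2.531  1.671  0.891 -1.189] [ 0.44349511 -0.02908332  0.14689068]
[ 9.77395483e-05 -3.45716716e-05 -2.21136375e-03]
stand side [([180.9, 299.8], 0.8)]
stand top []
balance_ring side [([169.5, 221.8], 0.61)]
balance_ring top [([167.2, 236.5], 0.4)]
large_weight side [([304.2, 207.4], 0.72), ([329.8, 206.5], 0.54)]
large_weight top [([286.1, 158.4], 0.54), ([285.1, 241.0], 0.52), ([339.6, 140.8], 0.49), ([314.5, 141.8], 0.43)]
large_weight_crown side [([307.6, 189.3], 0.55)]
large_weight_crown top [([285.9, 240.3], 0.64), ([315.4, 135.2], 0.59), ([286.0, 151.8], 0.53), ([343.9, 133.3], 0.52)]
large_weight_tip side [([309.6, 192.8], 0.47)]
large_weight_tip top [([286.9, 158.2], 0.72), ([339.9, 136.7], 0.68), ([321.0, 136.3], 0.66), ([285.1, 240.2], 0.63)]
small_weight_crown side []
small_weight_crown top [([251.0, 252.3], 0.49)]
small_weight_tip side [([334.3, 304.6], 0.71), ([171.7, 222.5], 0.62)]
small_weight_tip top [([254.1, 251.6], 0.49)]
pred ring side [171.21995109 219.96576046] pred L crown [293.27544235 252.42197153] [284.47506941 240.79688856] [261.34783685 264.53135237]
```

View pics/a.png

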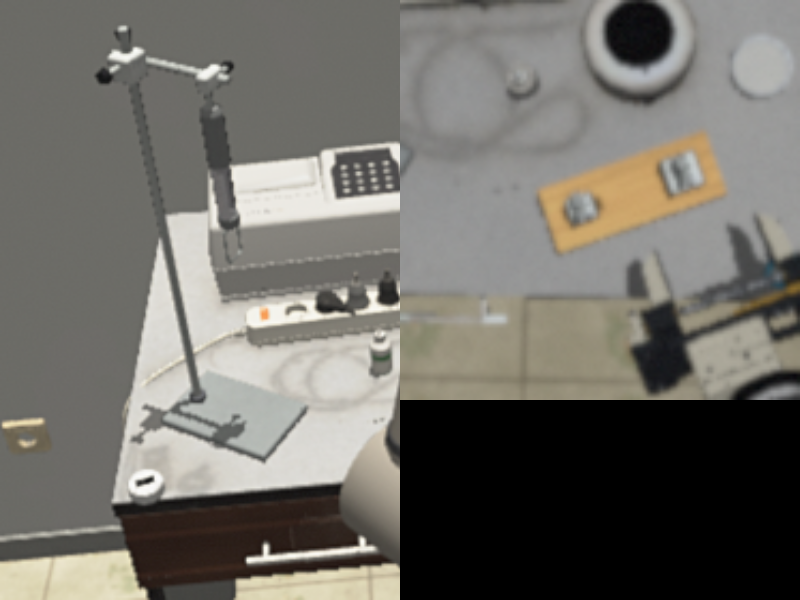

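Run:
```python
from h import *
L=B0-.05*BYv
wp=plan(*grasp(L+[0,0,.078]-.08*BX,BY,35),7)
wp=plan(*grasp(L+[0,0,.078]-.006*BX,BY,35),8,wp)
```

```text
7 x [-0.96, 0.01, 0.67, -0.02, 0.01, 0.04]
8 x [0.53, -0.0, 0.76, 0.0, 0.0, 0.0]
```

Call:
carry_out:
  motion:
    - [-0.96,0.01,0.67,-0.02,0.01,0.04]
    - [-0.96,0.01,0.67,-0.02,0.01,0.04]
    - [-0.96,0.01,0.67,-0.02,0.01,0.04]
    - [-0.96,0.01,0.67,-0.02,0.01,0.04]
    - [-0.96,0.01,0.67,-0.02,0.01,0.04]
    - [-0.96,0.01,0.67,-0.02,0.01,0.04]
    - [-0.96,0.01,0.67,-0.02,0.01,0.04]
    - [0.53,0,0.76,0,0,0]
    - [0.53,0,0.76,0,0,0]
    - [0.53,0,0.76,0,0,0]
    - [0.53,0,0.76,0,0,0]
    - [0.53,0,0.76,0,0,0]
    - [0.53,0,0.76,0,0,0]
    - [0.53,0,0.76,0,0,0]
    - [0.53,0,0.76,0,0,0]
    - [0,0,0,0,0,0]

```text
clock: 7.68
position: [0.5142, -0.0025, 0.0672]
eef_rot: [-0.083, 0.872, 0.16, 0.455]
contact_force: [-0.3, 0.1, -0.0]
width: 0.0919
finger_force: 0.0
```

Run:
```python
from h import *
o,p,R=obs(); L=B0-.05*BYv
print(o["clock"],np.round(o["joints"],3),p,p-grasp(L+[0,0,.078]-.006*BX,BY,35)[0],o["contact_force"])
t=robot.snapshot("top"); cv2.imwrite("pics/b.png",cv2.resize(t["color"][210:300,240:360],(800,600),interpolation=cv2.INTER_CUBIC))
```

```text
7.6833 [-0.608  0.633  2.448  2.135  0.928 -1.509] [ 0.51421416 -0.00249407  0.06716168] [1.59393516e-03 3.97537857e-04 5.96343186e-05] [-0.3437003   0.13446577 -0.04264767]
```

View pics/b.png

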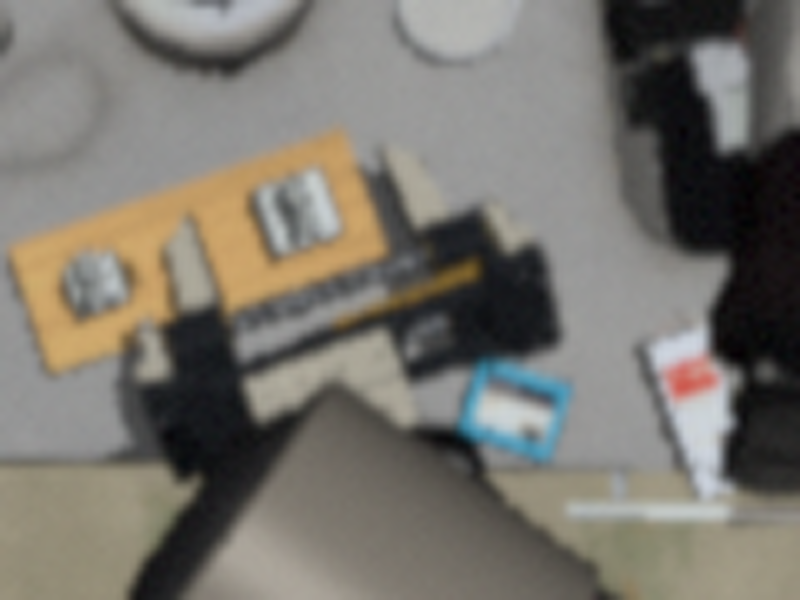

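Call:
carry_out:
  motion:
    - [0,0,0,0,0,0]
    - [0,0,0,0,0,0]
    - [0,0,0,0,0,0]
    - [0,0,0,0,0,0]
    - [0,0,0,0,0,0]
    - [0,0,0,0,0,0]
    - [0,0,0,0,0,0]
    - [0,0,0,0,0,0]
  claw: -1
  squeeze: 35

```text
clock: 8.4
position: [0.513, -0.0029, 0.0669]
eef_rot: [-0.083, 0.873, 0.159, 0.454]
contact_force: [0.4, 1.0, 0.3]
width: 0.0431
finger_force: 0.0
```

Run:
```python
from h import *
o,p,R=obs(); L=B0-.05*BYv; print(o["width"],o["contact_force"])
s=robot.snapshot("side")
b=robot.trace("balance_ring",s)
m=s["color"][205:227,155:185]
cv2.imwrite("pics/c.png",cv2.resize(s["color"][190:235,140:200],(800,600),interpolation=cv2.INTER_CUBIC))
plan(p+[0,0,.11],R,6)
print(robot.pinpoint("balance_ring",s),robot.pinpoint("stand",s), [(x["conf"],x["rect"]) for x in b])
```

```text
0.043139267787077565 [0.36332585 1.00438468 0.28973323]
6 x [1.5, -0.0, -1.05, 0.0, -0.0, 0.0]
[{'location': [169.2, 221.8], 'conf': 0.61}] [{'location': [183.4, 301.2], 'conf': 0.62}] []
```

View pics/c.png

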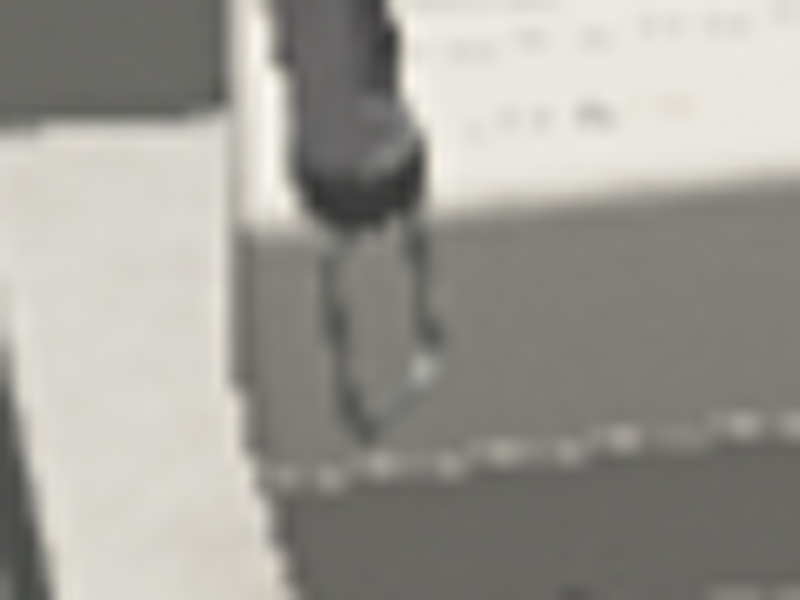

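Call:
carry_out:
  motion:
    - [0,0,0,0,0,0]
    - [0,0,0,0,0,0]
    - [0,0,0,0,0,0]
    - [0,0,0,0,0,0]

```text
clock: 8.93
position: [0.5132, -0.003, 0.0669]
eef_rot: [-0.083, 0.873, 0.159, 0.454]
contact_force: [-0.2, -1.9, 0.5]
width: 0.0338
finger_force: 35.0
```

Run:
```python
from h import *
s=robot.snapshot("side");t=robot.snapshot("top")
print("side atz",atz(s,(169.9,220.15),.285),"legs",atz(s,(140+367/13.33,190+430/13.33),.285),atz(s,(140+432/13.33,190+366/13.33),.285))
for d in (robot.pinpoint("balance_ring",t)+robot.pinpoint("stand",t)): print(d)
hsv=t["color"]
cv2.imwrite("pics/d.png",cv2.resize(t["color"][195:270,80:210],(780,450),interpolation=cv2.INTER_CUBIC))
for n,X in (("balance top",[.497,.317,.525]),("ring",[.497,.317,.285]),("tube bottom",[.497,.317,.334]),("rod top",[.497+.105*.5255,.317+.105*.851,.52])): print(n,proj(t,X),(proj(t,X)-[80,195])*6)
o=robot.get_obs();print(o["width"],o["finger_force"],o["contact_force"])
```

```text
side atz [0.49563697 0.31838574 0.285     ] legs [0.4871744 0.3240318 0.285    ] [0.50675459 0.31243844 0.285     ]
{'location': [164.5, 238.3], 'conf': 0.45}
{'location': [183.8, 241.7], 'conf': 0.63}
{'location': [252.9, 251.8], 'conf': 0.23}
balance top [139.21867286 231.77611634] [355.31203718 220.65669802]
ring [165.02023412 238.19122119] [510.1214047  259.14732712]
tube bottom [160.58812824 237.08925594] [483.52876946 252.53553562]
rod top [100.42731116 206.04609265] [122.56386698  66.27655588]
0.03357013421245559 34.999401569366455 [-0.79808705 -2.24782634 -0.52220179]
```

View pics/d.png

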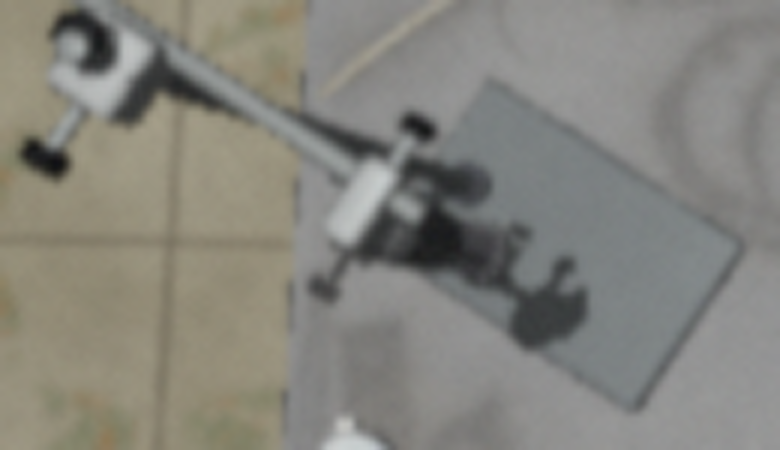

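```bash
cat >> h.py <<'E'
RING=np.array([.4965,.3178,.285]); SY=58.5; SX=np.array([np.cos(np.radians(SY)),np.sin(np.radians(SY)),0])
E
python3 - <<'E'
from h import *
import json
o,p,R=obs(); W=np.r_[.5037,-.0063,.052]; off=R.T@(W-p); print("off",off,"y lateral mm",off[1]*1000)
off[1]=0; Rw=R.T@rz(np.radians(BY)); json.dump([off.tolist(),Rw.tolist()],open("offL.json","w"))
wp=plan(p+[0,0,.18],R,9)
Rt=rz(np.radians(SY))@Rw.T
tw=RING-[0,0,.054]-.06*SX
wp=plan(tw-Rt@off,Rt,18,wp); print(wp[0],ik(*wp,[-.05,.15,2.2,1.4,.83,-.5]))
E
```

```text
off [-0.01800697 -0.0002556   0.00035606] y lateral mm -0.25560172393410285
9 x [1.64, -0.0, -1.15, 0.0, 0.0, 0.0]
18 x [0.45, -1.38, 0.65, 1.72, -0.0, -1.2]
[0.47039667 0.27519267 0.24595762] (array([-0.06272038,  0.12734406,  2.18819288,  1.35117268,  0.83581162,
       -0.50332594]), np.float64(4.6381787299765165e-11))
```

Call:
carry_out:
  motion:
    - [0.8,0,-0.56,0,0,0]
    - [1.64,0,-1.15,0,0,0]
    - [1.64,0,-1.15,0,0,0]
    - [1.64,0,-1.15,0,0,0]
    - [1.64,0,-1.15,0,0,0]
    - [1.64,0,-1.15,0,0,0]
    - [1.64,0,-1.15,0,0,0]
    - [1.64,0,-1.15,0,0,0]
    - [1.64,0,-1.15,0,0,0]
    - [0.84,0,-0.59,0,0,0]
    - [0,0,0,0,0,0]

```text
clock: 10.05
position: [0.5128, -0.0027, 0.2486]
eef_rot: [-0.082, 0.872, 0.16, 0.455]
contact_force: [0.0, 0.2, -3.6]
width: 0.0336
finger_force: 35.0
```

Call:
carry_out:
  motion:
    - [0.45,-1.38,0.65,1.72,0,-1.2]
    - [0.45,-1.38,0.65,1.72,0,-1.2]
    - [0.45,-1.38,0.65,1.72,0,-1.2]
    - [0.45,-1.38,0.65,1.72,0,-1.2]
    - [0.45,-1.38,0.65,1.72,0,-1.2]
    - [0.45,-1.38,0.65,1.72,0,-1.2]
    - [0.45,-1.38,0.65,1.72,0,-1.2]
    - [0.45,-1.38,0.65,1.72,0,-1.2]
    - [0.45,-1.38,0.65,1.72,0,-1.2]
    - [0.45,-1.38,0.65,1.72,0,-1.2]
    - [0.45,-1.38,0.65,1.72,0,-1.2]
    - [0.45,-1.38,0.65,1.72,0,-1.2]
    - [0.45,-1.38,0.65,1.72,0,-1.2]
    - [0.45,-1.38,0.65,1.72,0,-1.2]
    - [0.45,-1.38,0.65,1.72,0,-1.2]
    - [0.45,-1.38,0.65,1.72,0,-1.2]
    - [0.45,-1.38,0.65,1.72,0,-1.2]
    - [0.45,-1.38,0.65,1.72,0,-1.2]
    - [0,0,0,0,0,0]

```text
clock: 11.63
position: [0.4681, 0.2765, 0.2446]
eef_rot: [-0.228, 0.774, 0.434, 0.401]
contact_force: [0.3, 0.4, -4.3]
width: 0.0339
finger_force: 35.0
```

```bash
cat >> h.py <<'E'
import json
def wpose(f="offL.json"):
    o,p,R=obs(); off,Rw=[np.array(v) for v in json.load(open(""+f))]
    w=p+R@off; Q=R@Rw; return o,w,Q
def toward(w,f,n,start=None,yaw=None):
    off,Rw=[np.array(v) for v in json.load(open(""+f))]
    Rt=rz(np.radians(SY if yaw is None else yaw))@Rw.T; return plan(np.array(w)-Rt@off,Rt,n,start)
E
python3 - <<'E'
from h import *
o,w,Q=wpose(); print(o["clock"],w,w-(RING-[0,0,.054]-.06*SX),Ro.from_matrix(Q).as_euler('zyx',degrees=True),o["contact_force"],o["width"])
s=robot.snapshot("side");t=robot.snapshot("top")
for n,h in (("large_weight_crown",.0817),("large_weight_tip",.064),("large_weight_ring",-.0425),("large_weight",0)):
  d=[.01,0,0] if "tip" in n else [0,0,0]
  for nm,pc in (("side",s),("top",t)):
    pr=proj(pc,w+Q@(np.array(d)+[0,0,h])); print(n,nm,pr,[(x["location"],x["conf"]) for x in robot.pinpoint(n,pc) if np.linalg.norm(np.array(x["location"])-pr)<15])
im=np.vstack([cv2.resize(s["color"][185:260,125:225],(800,600),interpolation=cv2.INTER_CUBIC)]);cv2.imwrite("pics/e.png",im)
toward(RING-[0,0,.054]-.06*SX,"offL.json",2)
E
```

```text
11.6333 [0.4627822  0.26797712 0.22961441] [-0.00236789  0.00133553 -0.00138559] [5.87388622e+01 2.66371841e-01 3.86725702e-02] [ 0.30234249  0.42161191 -4.32421252] 0.033889163069532165
large_weight_crown side [187.97949664 217.85487352] [([188.6, 217.1], 0.41)]
large_weight_crown top [180.85111961 250.90115778] [([182.1, 251.1], 0.74)]
large_weight_tip side [185.44370537 222.51585007] [([183.7, 219.4], 0.37)]
large_weight_tip top [179.03461705 249.11558124] [([178.5, 248.5], 0.63)]
large_weight_ring side [193.2280719  255.49206878] []
large_weight_ring top [189.39693791 252.42702419] []
large_weight side [191.49249168 243.04633475] [([190.0, 245.0], 0.49)]
large_weight top [186.65573179 251.93757845] [([186.8, 254.8], 0.73)]
2 x [-0.02, -0.02, 0.04, 0.01, -0.01, -0.04]
```

View pics/e.png

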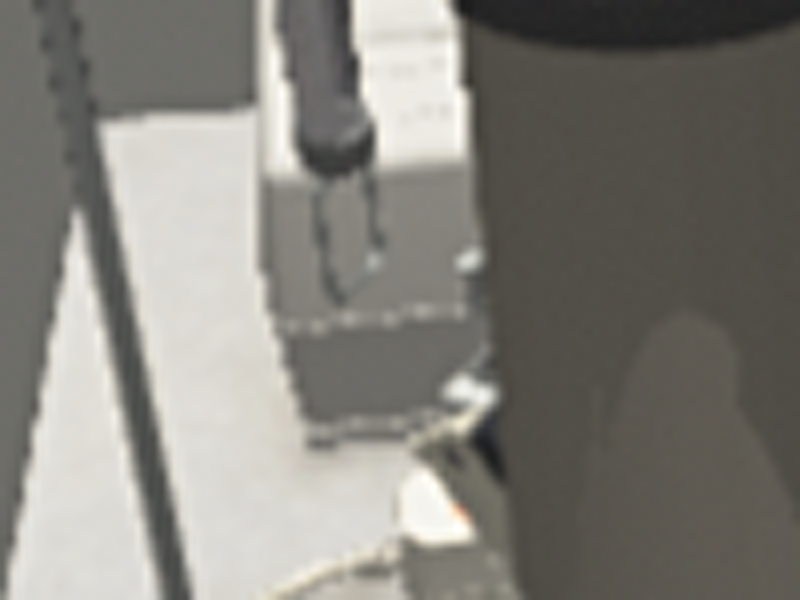

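Run:
```python
from h import *
wp=toward(RING-[0,0,.054]-.004*SX,"offL.json",12)
```

```text
12 x [0.26, -0.0, 0.39, 0.0, -0.0, -0.01]
```

Call:
carry_out:
  motion:
    - [0.26,0,0.39,0,0,-0.01]
    - [0.26,0,0.39,0,0,-0.01]
    - [0.26,0,0.39,0,0,-0.01]
    - [0.26,0,0.39,0,0,-0.01]
    - [0.26,0,0.39,0,0,-0.01]
    - [0.26,0,0.39,0,0,-0.01]
    - [0.26,0,0.39,0,0,-0.01]
    - [0.26,0,0.39,0,0,-0.01]
    - [0.26,0,0.39,0,0,-0.01]

```text
clock: 12.88
position: [0.4926, 0.3114, 0.2457]
eef_rot: [-0.226, 0.774, 0.433, 0.403]
contact_force: [0.8, -0.4, -3.8]
width: 0.0339
finger_force: 35.0
```

Call:
carry_out:
  motion:
    - [0.26,0,0.39,0,0,-0.01]
    - [0.26,0,0.39,0,0,-0.01]
    - [0.26,0,0.39,0,0,-0.01]
    - [0,0,0,0,0,0]
    - [0,0,0,0,0,0]

```text
clock: 13.3
position: [0.4996, 0.3231, 0.2454]
eef_rot: [-0.226, 0.774, 0.434, 0.403]
contact_force: [-0.9, -0.2, -4.6]
width: 0.0342
finger_force: 35.0
```

Run:
```python
from h import *
o,w,Q=wpose(); d=Q.T@(RING-w); print(o["clock"],"wire in weight frame mm",d*1000,Q.T@o["contact_force"],np.round(o["joints"],2))
s=robot.snapshot("side");t=robot.snapshot("top")
for n,h in (("large_weight_crown",.0817),("large_weight_tip",.064)):
  for nm,pc in (("side",s),("top",t)):
    pr=proj(pc,w+Q@(np.array([.01 if "tip" in n else 0,0,h]))); print(n,nm,pr,[(x["location"],x["conf"]) for x in robot.pinpoint(n,pc) if np.linalg.norm(np.array(x["location"])-pr)<15])
print([(x["location"],x["conf"]) for x in robot.pinpoint("balance_ring",s)+robot.pinpoint("balance_ring",t)],proj(s,RING),proj(t,RING))
cv2.imwrite("pics/f.png",cv2.resize(s["color"][185:260,125:225],(800,600),interpolation=cv2.INTER_CUBIC))
```

```text
13.3 wire in weight frame mm [ 3.87726869 -0.12224262 54.58440435] [-0.65839968  0.68801617 -4.55454845] [ 0.07  0.23  2.07  1.41  0.75 -0.46]
large_weight_crown side [169.97436987 211.86561372] [([169.7, 210.8], 0.52)]
large_weight_crown top [163.4960924  238.61973604] [([165.8, 239.3], 0.45)]
large_weight_tip side [167.66725298 216.48038168] [([164.5, 214.7], 0.39)]
large_weight_tip top [161.95078599 236.97360982] [([160.2, 239.8], 0.57)]
[([171.6, 221.6], 0.63), ([165.8, 236.5], 0.5)] [170.14399534 219.93593361] [164.71237784 238.37270985]
```

View pics/f.png

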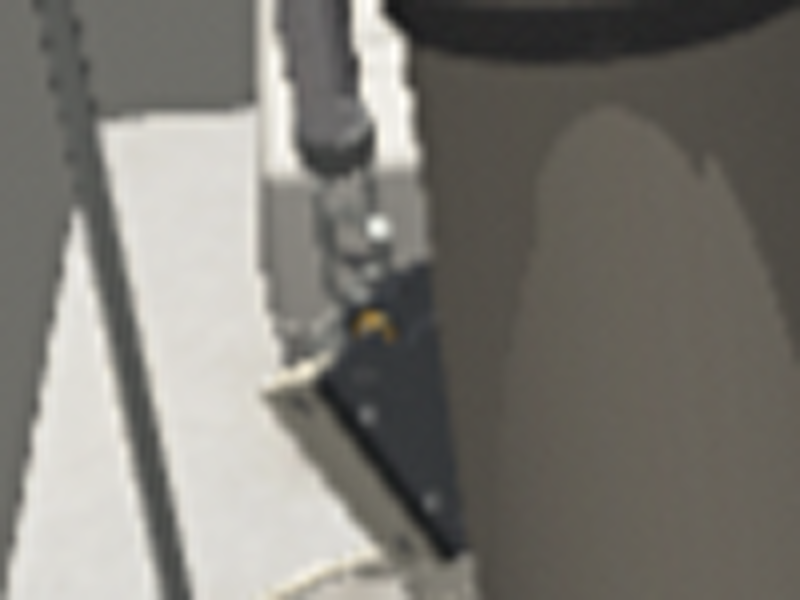

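Call:
carry_out:
  motion:
    - [0.2,0,0.29,0,0,0]
    - [0.17,0,0.25,0,0,0]
    - [0,0,0,0,0,0]
    - [0,0,0,0,0,0]

```text
clock: 14.03
position: [0.5031, 0.3287, 0.2454]
eef_rot: [-0.226, 0.774, 0.434, 0.403]
contact_force: [0.1, -0.4, -3.6]
width: 0.0339
finger_force: 35.0
```

Call:
carry_out:
  motion:
    - [0.06,0,0.09,0,0,0]
    - [0.06,0,0.08,0,0,0]
    - [0,0,0,0,0,0]
    - [0,0,0,0,0,0]

```text
clock: 14.37
position: [0.5042, 0.3303, 0.2454]
eef_rot: [-0.226, 0.774, 0.434, 0.403]
contact_force: [-0.2, -0.4, -3.4]
width: 0.0334
finger_force: 35.0
```

Call:
carry_out:
  motion:
    - [0.06,0,0.09,0,0,0]
    - [0.06,0,0.08,0,0,0]
    - [0,0,0,0,0,0]
    - [0,0,0,0,0,0]

```text
clock: 14.7
position: [0.5048, 0.3313, 0.2445]
eef_rot: [-0.225, 0.774, 0.433, 0.402]
contact_force: [-4.9, -8.2, -3.5]
width: 0.0337
finger_force: 35.0
```

Call:
carry_out:
  motion:
    - [-0.23,0,-0.33,0,0,0]
    - [-0.23,0,-0.33,0,0,0]
    - [-0.22,0,-0.32,0,0,0]
    - [0,0,0,0,0,0]
    - [-0.33,0,0.23,0,0,0]
    - [-0.33,0,0.23,0,0,0]
    - [0,0,0,0,0,0]
    - [0,0,0,0,0,0]

```text
clock: 15.37
position: [0.499, 0.3219, 0.2369]
eef_rot: [-0.226, 0.774, 0.433, 0.403]
contact_force: [-0.2, -0.5, -4.0]
width: 0.0337
finger_force: 35.0
```

Call:
carry_out:
  motion:
    - [-0.41,0,0.29,0,0,0]
    - [-0.41,0,0.29,0,0,0]
    - [0,0,0,0,0,0]
    - [0,0,0,0,0,0]

```text
clock: 15.7
position: [0.4992, 0.322, 0.2273]
eef_rot: [-0.226, 0.774, 0.433, 0.403]
contact_force: [0.8, 0.4, -1.0]
width: 0.0335
finger_force: 35.0
```

Run:
```python
from h import *
o,w,Q=wpose(); d=Q.T@(RING-w); print(o["clock"],"wire0 in weight frame mm",d*1000,Q.T@o["contact_force"],np.round(o["joints"],2))
```

```text
15.7 wire0 in weight frame mm [ 5.10213038  0.09309461 72.68938505] [ 0.75816909 -0.42530409 -0.98973298] [ 0.06  0.27  2.09  1.47  0.74 -0.54]
```

Call:
carry_out:
  motion:
    - [-0.41,0,0.29,0,0,0]
    - [0,0,0,0,0,0]
    - [0,0,0,0,0,0]

```text
clock: 15.95
position: [0.4992, 0.3219, 0.2223]
eef_rot: [-0.226, 0.774, 0.433, 0.403]
contact_force: [-0.9, -0.0, -1.1]
width: 0.0335
finger_force: 35.0
```

Call:
carry_out:
  motion:
    - [-0.41,0,0.29,0,0,0]
    - [0,0,0,0,0,0]
    - [0,0,0,0,0,0]

```text
clock: 16.2
position: [0.4992, 0.3219, 0.2172]
eef_rot: [-0.226, 0.774, 0.433, 0.403]
contact_force: [-0.8, -0.7, -0.2]
width: 0.0343
finger_force: 35.0
```

Call:
carry_out:
  motion:
    - [-0.41,0,0.29,0,0,0]
    - [0,0,0,0,0,0]
    - [0,0,0,0,0,0]

```text
clock: 16.45
position: [0.4992, 0.3219, 0.2121]
eef_rot: [-0.226, 0.774, 0.433, 0.403]
contact_force: [-0.2, -0.8, -0.4]
width: 0.0339
finger_force: 35.0
```

Call:
carry_out:
  motion:
    - [-0.33,0,0.23,0,0,0]
    - [0,0,0,0,0,0]
    - [0,0,0,0,0,0]

```text
clock: 16.7
position: [0.4991, 0.3218, 0.2078]
eef_rot: [-0.226, 0.774, 0.433, 0.403]
contact_force: [0.3, 1.3, -0.9]
width: 0.0336
finger_force: 35.0
```

Call:
carry_out:
  motion:
    - [-0.33,0,0.23,0,0,0]
    - [0,0,0,0,0,0]
    - [0,0,0,0,0,0]

```text
clock: 16.95
position: [0.4992, 0.322, 0.2041]
eef_rot: [-0.226, 0.774, 0.433, 0.403]
contact_force: [0.7, 0.9, 0.8]
width: 0.0335
finger_force: 35.0
```

Call:
carry_out:
  motion:
    - [-0.33,0,0.23,0,0,0]
    - [0,0,0,0,0,0]
    - [0,0,0,0,0,0]

```text
clock: 17.2
position: [0.4993, 0.322, 0.2003]
eef_rot: [-0.226, 0.774, 0.434, 0.403]
contact_force: [0.3, 1.0, 0.2]
width: 0.034
finger_force: 35.0
```

Run:
```python
from h import *
o,w,Q=wpose(); d=Q.T@(RING-w); print(o["clock"],"wire0 in weight frame mm",d*1000,Q.T@o["contact_force"])
s=robot.snapshot("side");t=robot.snapshot("top")
for n,h in (("large_weight_crown",.0817),):
  for nm,pc in (("side",s),("top",t)):
    pr=proj(pc,w+Q@(np.array([0,0,h]))); print(n,nm,pr,[(x["location"],x["conf"]) for x in robot.pinpoint(n,pc) if np.linalg.norm(np.array(x["location"])-pr)<15])
print([(x["location"],x["conf"]) for x in robot.pinpoint("balance_ring",s)],[proj(s,RING-[0,0,k]) for k in (0,.01,.02,.03)])
```

```text
17.2 wire0 in weight frame mm [ 5.06784702  0.11610189 99.66617289] [1.00634986 0.2832829  0.23533551]
large_weight_crown side [172.69212585 225.88496014] [([175.6, 227.2], 0.64)]
large_weight_crown top [167.82466587 239.71412292] [([166.9, 239.7], 0.48)]
[([169.6, 225.8], 0.48), ([127.4, 328.8], 0.18)] [array([170.14399534, 219.93593361]), array([170.65208289, 223.00701043]), array([171.15596622, 226.05267534]), array([171.6556973 , 229.07324243])]
```

Call:
carry_out:
  motion:
    - [0.12,0,-0.08,0,0,0]
    - [0.08,0,-0.06,0,0,0]
    - [0.14,0,0.21,0,0,0]
    - [0.14,0,0.2,0,0,0]
    - [0,0,0,0,0,0]
    - [0,0,0,0,0,0]

```text
clock: 17.95
position: [0.5017, 0.3262, 0.2024]
eef_rot: [-0.226, 0.774, 0.434, 0.403]
contact_force: [0.3, 0.2, -0.7]
width: 0.0335
finger_force: 35.0
```

Run:
```python
from h import *
o,w,Q=wpose(); d=Q.T@(RING-w); print(o["clock"],"wire0 in weight frame mm",d*1000,Q.T@o["contact_force"])
F=[]
for _ in range(6): s=robot.snapshot("side"); F.append(robot.get_obs()["contact_force"])
print(Q.T@np.mean(F,0))
print([(x["location"],x["conf"]) for x in robot.pinpoint("balance_ring",s)])
```

```text
17.95 wire0 in weight frame mm [ 1.71325753e-01 -2.66535850e-02  9.75421610e+01] [ 0.31245723 -0.10482835 -0.67353685]
[ 0.77118321 -0.39113012  0.06214198]
[([172.8, 224.5], 0.49)]
```

Call:
carry_out:
  motion:
    - [0,0,0,0,0,0]
    - [0,0,0,0,0,0]
    - [0,0,0,0,0,0]
    - [0,0,0,0,0,0]
    - [0,0,0,0,0,0]
    - [0,0,0,0,0,0]
  claw: 0.4

```text
clock: 18.8
position: [0.5017, 0.3261, 0.2026]
eef_rot: [-0.226, 0.774, 0.434, 0.403]
contact_force: [-0.0, 0.7, 0.0]
width: 0.0637
finger_force: 0.0
```

Call:
carry_out:
  motion:
    - [-0.2,0,-0.3,0,0,0]
    - [-0.4,0,-0.57,0,0,0]
    - [-0.57,0,-0.82,0,0,0]
    - [-0.57,0,-0.82,0,0,0]
    - [-0.57,0,-0.82,0,0,0]
    - [-0.57,0,-0.82,0,0,0]
    - [-0.57,0,-0.82,0,0,0]
    - [-0.57,0,-0.82,0,0,0]
    - [-0.57,0,-0.82,0,0,0]
    - [-0.57,0,-0.82,0,0,0]
    - [0,0,0,0,0,0]

```text
clock: 19.72
position: [0.4537, 0.2475, 0.2028]
eef_rot: [-0.225, 0.774, 0.433, 0.403]
contact_force: [-0.9, -0.6, 0.6]
width: 0.0642
finger_force: 0.0
```

Run:
```python
from h import *
o,p,R=obs(); print(o["clock"],p,o["width"],o["contact_force"])
s=robot.snapshot("side");t=robot.snapshot("top")
b=RING-[0,0,.0149]-[0,0,.0817]
for n,h in (("large_weight_crown",.0817),("large_weight",0),("large_weight_ring",-.0425),("balance_ring",.0817),("large_weight_tip",.064)):
  for nm,pc in (("side",s),("top",t)):
    pr=proj(pc,b+[0,0,h]); print(n,nm,pr,[(x["location"],x["conf"]) for x in robot.pinpoint(n,pc) if np.linalg.norm(np.array(x["location"])-pr)<15])
S=B0+.05*BYv
wp=plan(*grasp(S+[0,0,.17]-.08*BX,BY,38),16); print(ik(*wp,[-.5,.2,2.6,1.8,.9,-1.2]))
wp=plan(*grasp(S+[0,0,.076]-.08*BX,BY,38),7,wp); print(ik(*wp,[-.5,.2,2.6,1.8,.9,-1.2]))
wp=plan(*grasp(S+[0,0,.076]-.007*BX,BY,38),8,wp); print(ik(*wp,[-.5,.2,2.6,1.8,.9,-1.2]))
```

```text
19.7167 [0.45374966 0.24751592 0.20279898] 0.06420526103495643 [-0.92169368 -0.57997321  0.61982704]
large_weight_crown side [170.89950779 224.50254184] [([171.2, 222.5], 0.89)]
large_weight_crown top [165.99585904 238.6887923 ] [([168.8, 237.9], 0.7)]
large_weight side [174.88166974 248.57226217] [([173.4, 251.8], 0.78)]
large_weight top [172.52969649 240.29787806] [([172.8, 242.1], 0.62)]
large_weight_ring side [176.85172785 260.48005207] [([174.2, 260.4], 0.83)]
large_weight_ring top [175.6253055  241.06023256] [([176.5, 240.9], 0.63)]
balance_ring side [170.89950779 224.50254184] [([169.8, 225.2], 0.44)]
balance_ring top [165.99585904 238.6887923 ] [([166.0, 240.1], 0.55)]
large_weight_tip side [171.78495357 229.8545171 ] [([165.4, 230.5], 0.92)]
large_weight_tip top [167.48186538 239.05475054] [([163.9, 238.3], 0.48)]
16 x [-0.81, 0.7, -0.64, -1.9, -0.18, 1.41]
(array([-0.57768374, -0.00820208,  2.68306416,  1.7854175 ,  0.70865812,
       -0.9789214 ]), np.float64(1.2339319876680393e-11))
7 x [-1.06, 0.0, 0.83, 0.0, 0.0, 0.0]
(array([-0.51404075,  0.32744228,  2.7       ,  2.09542181,  0.74523769,
       -1.38603221]), np.float64(0.10151398113647406))
8 x [0.56, -0.0, 0.72, 0.0, 0.0, 0.0]
(array([-0.30805752,  0.4728533 ,  2.66094147,  2.46843883,  0.90146509,
       -1.56462686]), np.float64(2.624873276474975e-10))
```

Run:
```python
from h import *
o,p,R=obs(); q=list(o["joints"])
D=json.load(open("D.json"))+[([-.878,.304,2.531,1.671,.891,-1.189],[.44349,-.02908,.14689]),([-.608,.633,2.448,2.135,.928,-1.509],[.51421,-.00249,.06716]),(q,p.tolist())]
def fk2(q,k):
    f=ry(q[1]+q[2]); return rz(q[0])@(np.array([k[5],k[1],k[0]])+ry(q[1])@[0,0,k[2]]+f@[k[6],0,k[3]]+f@rz(q[3])@ry(q[4])@[0,0,k[4]])
r=least_squares(lambda k:np.concatenate([fk2(q,k)-x for q,x in D]),[.2,.07,.4,.4,.25,0,0]);print(r.x,np.abs(r.fun).max())
import h; h.fkp=fk2; k=r.x; np.save("k2.npy",k)
S=B0+.05*BYv; q0=[-.35,.45,2.5,2.2,.7,-1.3]
for a in (38,40,43):
  G,Rg=grasp(S+[0,0,.076]-.008*BX,BY,a)
  for b in (0,.03,.06,.08): print(a,b,[np.round(v,3) for v in ik(G-b*Rg[:,2],Rg,q0,k)])
  for b in (.03,.06): print(a,'h',b,[np.round(v,3) for v in ik(G-b*BX,Rg,q0,k)])
```

```text
[ 2.22968924e-01  7.63837479e-02  5.06346320e-01  3.79798267e-01
  3.18159260e-01 -2.91725473e-04  4.63744478e-02] 0.0004027632833902006
38 0 [array([-0.319,  0.611,  2.573,  2.481,  0.941, -1.604]), np.float64(0.0)]
38 0.03 [array([-0.391,  0.54 ,  2.626,  2.402,  0.925, -1.592]), np.float64(0.0)]
38 0.06 [array([-0.478,  0.456,  2.673,  2.295,  0.899, -1.559]), np.float64(0.0)]
38 0.08 [array([-0.548,  0.391,  2.699,  2.199,  0.877, -1.518]), np.float64(0.0)]
38 h 0.03 [array([-0.412,  0.644,  2.655,  2.441,  1.024, -1.699]), np.float64(0.0)]
38 h 0.06 [array([-0.52 ,  0.631,  2.7  ,  2.342,  1.007, -1.733]), np.float64(0.026)]
40 0 [array([-0.301,  0.571,  2.551,  2.469,  0.858, -1.555]), np.float64(0.0)]
40 0.03 [array([-0.367,  0.492,  2.599,  2.384,  0.836, -1.526]), np.float64(0.0)]
40 0.06 [array([-0.447,  0.4  ,  2.641,  2.265,  0.805, -1.469]), np.float64(0.0)]
40 0.08 [array([-0.51 ,  0.329,  2.663,  2.16 ,  0.782, -1.408]), np.float64(0.0)]
40 h 0.03 [array([-0.39 ,  0.593,  2.632,  2.434,  0.935, -1.642]), np.float64(0.0)]
40 h 0.06 [array([-0.498,  0.61 ,  2.7  ,  2.368,  0.977, -1.72 ]), np.float64(0.011)]
43 0 [array([-0.275,  0.519,  2.517,  2.439,  0.738, -1.478]), np.float64(0.0)]
43 0.03 [array([-0.333,  0.431,  2.559,  2.34 ,  0.709, -1.422]), np.float64(0.0)]
43 0.06 [array([-0.402,  0.331,  2.592,  2.201,  0.676, -1.329]), np.float64(0.0)]
43 0.08 [array([-0.455,  0.257,  2.61 ,  2.079,  0.656, -1.24 ]), np.float64(0.0)]
43 h 0.03 [array([-0.357,  0.527,  2.596,  2.412,  0.807, -1.554]), np.float64(0.0)]
43 h 0.06 [array([-0.461,  0.551,  2.678,  2.374,  0.882, -1.654]), np.float64(0.0)]
```

Run:
```python
from h import *
S=B0+.05*BYv
G,Rg=grasp(S+[0,0,.076]-.008*BX,BY,40)
wp=plan(G-.08*Rg[:,2],Rg,14)
wp=plan(G,Rg,8,wp)
```

```text
14 x [-1.14, 0.82, -0.47, -2.14, -0.35, 1.65]
8 x [-0.0, -0.0, 1.0, 0.0, 0.0, 0.0]
```

Call:
carry_out:
  motion:
    - [-1.14,0.82,-0.47,-2.14,-0.35,1.65]
    - [-1.14,0.82,-0.47,-2.14,-0.35,1.65]
    - [-1.14,0.82,-0.47,-2.14,-0.35,1.65]
    - [-1.14,0.82,-0.47,-2.14,-0.35,1.65]
    - [-1.14,0.82,-0.47,-2.14,-0.35,1.65]
    - [-1.14,0.82,-0.47,-2.14,-0.35,1.65]
    - [-1.14,0.82,-0.47,-2.14,-0.35,1.65]
    - [-1.14,0.82,-0.47,-2.14,-0.35,1.65]
    - [-1.14,0.82,-0.47,-2.14,-0.35,1.65]
    - [-1.14,0.82,-0.47,-2.14,-0.35,1.65]
    - [-1.14,0.82,-0.47,-2.14,-0.35,1.65]
    - [-1.14,0.82,-0.47,-2.14,-0.35,1.65]
    - [-1.14,0.82,-0.47,-2.14,-0.35,1.65]
    - [-1.14,0.82,-0.47,-2.14,-0.35,1.65]
    - [0,0,0,0,0,0]
    - [0,0,0,0,0,0]

```text
clock: 21.65
position: [0.4174, 0.0686, 0.1152]
eef_rot: [-0.077, 0.892, 0.162, 0.415]
contact_force: [-0.3, 0.2, 0.5]
width: 0.0642
finger_force: 0.0
```

Run:
```python
from h import *
S=B0+.05*BYv
G,Rg=grasp(S+[0,0,.076]-.008*BX,BY,40)
wp=plan(G,Rg,9)
o=robot.get_obs(); print(o["clock"],o["contact_force"])
s=robot.snapshot("side");t=robot.snapshot("top")
for n,h,d in (("small_weight_crown",.0777,0),("small_weight",0,0),("small_weight_tip",.06,.01)):
  for nm,pc in (("side",s),("top",t)):
    pr=proj(pc,S+d*BX+[0,0,h+.052]); print(n,nm,pr,[(x["location"],x["conf"]) for x in robot.pinpoint(n,pc) if np.linalg.norm(np.array(x["location"])-pr)<15])
```

```text
9 x [-0.0, 0.01, 0.88, -0.01, 0.01, -0.01]
21.65 [-0.33357232  0.2174651   0.54134742]
small_weight_crown side [261.3515056  264.61330857] []
small_weight_crown top [253.12560649 252.099478  ] [([252.4, 253.3], 0.46)]
small_weight side [262.27342743 285.20811372] []
small_weight top [254.21501035 252.78935696] [([254.3, 252.5], 0.53)]
small_weight_tip side [260.0193522  267.29215563] []
small_weight_tip top [252.29614374 249.15615076] [([253.1, 248.8], 0.59)]
```

Call:
carry_out:
  motion:
    - [0,0.01,0.88,0,0,0]
    - [0,0.01,0.88,0,0,0]
    - [0,0.01,0.88,0,0,0]
    - [0,0.01,0.88,0,0,0]
    - [0,0.01,0.88,0,0,0]
    - [0,0.01,0.88,0,0,0]
    - [0,0.01,0.88,0,0,0]
    - [0,0.01,0.88,0,0,0]
    - [0,0.01,0.88,0,0,0]
    - [0,0,0,0,0,0]

```text
clock: 22.88
position: [0.4754, 0.0895, 0.0637]
eef_rot: [-0.076, 0.892, 0.163, 0.415]
contact_force: [0.4, 0.8, 0.7]
width: 0.064
finger_force: 0.0
```

Call:
carry_out:
  motion:
    - [0,0,0,0,0,0]
    - [0,0,0,0,0,0]
    - [0,0,0,0,0,0]
    - [0,0,0,0,0,0]
    - [0,0,0,0,0,0]
    - [0,0,0,0,0,0]
    - [0,0,0,0,0,0]
    - [0,0,0,0,0,0]
    - [0,0,0,0,0,0]
    - [0,0,0,0,0,0]
  claw: -1
  squeeze: 30

```text
clock: 23.72
position: [0.4744, 0.0891, 0.0645]
eef_rot: [-0.076, 0.892, 0.162, 0.415]
contact_force: [-4.0, -3.2, 4.8]
width: 0.0256
finger_force: 30.0
```

Run:
```python
from h import *
o,p,R=obs(); S=B0+.05*BYv; W=S+[0,0,.052]; off=R.T@(W-p); print(o["clock"],o["width"],o["finger_force"],o["contact_force"],"off",off)
off[1]=0; Rw=R.T@rz(np.radians(BY)); json.dump([off.tolist(),Rw.tolist()],open("offS.json","w"))
wp=plan(p+[0,0,.05],R,5)
LR=RING-[0,0,.0149+.0817+.0425]; print("LR",LR)
wp=toward(LR-[0,0,.050]-.07*SX,"offS.json",16,wp); print(wp[0])
s=robot.snapshot("side");t=robot.snapshot("top")
for nm,pc in (("side",s),("top",t)): print(proj(pc,LR),[(x["location"],x["conf"]) for x in robot.pinpoint("large_weight_ring",pc)][:3])
```

```text
23.7167 0.025609141142991374 30.00109076499939 [-3.95140844 -3.22578394  4.80008796] off [-0.01362559 -0.00045092  0.00322094]
5 x [0.77, -0.0, -0.64, 0.0, 0.0, 0.0]
LR [0.4965 0.3178 0.1459]
16 x [0.38, -0.91, 0.51, 1.81, -0.0, -1.52]
[0.46323    0.26347736 0.10840424]
[176.85172785 260.48005207] [([177.0, 261.4], 0.86), ([127.8, 327.2], 0.48)]
[175.6253055  241.06023256] [([310.3, 143.2], 0.64), ([176.8, 241.8], 0.61), ([338.0, 145.9], 0.45)]
```

Call:
carry_out:
  motion:
    - [0.4,0,-0.32,0,0,0]
    - [0.77,0,-0.64,0,0,0]
    - [0.77,0,-0.64,0,0,0]
    - [0.77,0,-0.64,0,0,0]
    - [0.77,0,-0.64,0,0,0]
    - [0.37,0,-0.32,0,0,0]
    - [0,0,0,0,0,0]

```text
clock: 24.5
position: [0.4746, 0.0894, 0.1154]
eef_rot: [-0.076, 0.892, 0.163, 0.416]
contact_force: [1.1, -0.2, -0.8]
width: 0.0258
finger_force: 30.0
```

Call:
carry_out:
  motion:
    - [0.38,-0.91,0.51,1.81,0,-1.52]
    - [0.38,-0.91,0.51,1.81,0,-1.52]
    - [0.38,-0.91,0.51,1.81,0,-1.52]
    - [0.38,-0.91,0.51,1.81,0,-1.52]
    - [0.38,-0.91,0.51,1.81,0,-1.52]
    - [0.38,-0.91,0.51,1.81,0,-1.52]
    - [0.38,-0.91,0.51,1.81,0,-1.52]
    - [0.38,-0.91,0.51,1.81,0,-1.52]
    - [0.38,-0.91,0.51,1.81,0,-1.52]
    - [0.38,-0.91,0.51,1.81,0,-1.52]
    - [0.38,-0.91,0.51,1.81,0,-1.52]
    - [0.38,-0.91,0.51,1.81,0,-1.52]
    - [0.38,-0.91,0.51,1.81,0,-1.52]
    - [0.38,-0.91,0.51,1.81,0,-1.52]
    - [0.38,-0.91,0.51,1.81,0,-1.52]
    - [0.38,-0.91,0.51,1.81,0,-1.52]
    - [0,0,0,0,0,0]
    - [0,0,0,0,0,0]

```text
clock: 26.0
position: [0.4636, 0.2633, 0.108]
eef_rot: [-0.207, 0.791, 0.443, 0.368]
contact_force: [-0.5, -0.5, -2.0]
width: 0.026
finger_force: 30.0
```

Run:
```python
from h import *
LR=RING-[0,0,.0149+.0817+.0425]
o,w,Q=wpose("offS.json"); d=Q.T@(LR-w); print(o["clock"],"wire in weight frame mm",d*1000,Ro.from_matrix(Q).as_euler('zyx',degrees=True))
F=[]
for i in range(4):
  s=robot.snapshot("side");t=robot.snapshot("top");F.append(robot.get_obs()["contact_force"])
  if i==0: b=[(x["location"],x["conf"]) for x in robot.pinpoint("large_weight_ring",s)][:2]
print("F",np.mean(F,0),b)
for n,h,dx in (("small_weight_crown",.0777,0),("small_weight",0,0),("small_weight_tip",.06,.01)):
  for nm,pc in (("side",s),("top",t)):
    pr=proj(pc,w+Q@np.array([dx,0,h])); print(n,nm,pr,[(x["location"],x["conf"]) for x in robot.pinpoint(n,pc) if np.linalg.norm(np.array(x["location"])-pr)<15])
for n in ("large_weight_ring","large_weight","large_weight_crown"):
  for pc in (s,t): print(n,[(x["location"],x["conf"]) for x in robot.pinpoint(n,pc) if x["location"][0]<200])
print(proj(s,LR),proj(t,LR))
cv2.imwrite("pics/g.png",cv2.resize(s["color"][205:295,120:240],(800,600),interpolation=cv2.INTER_CUBIC))
toward(LR-[0,0,.050]-.004*SX,"offS.json",13)
```

```text
26.0 wire in weight frame mm [69.92508779  0.37910409 50.41660677] [ 5.85438724e+01  5.56457276e-02 -4.30287968e-03]
F [-0.10141923  0.07576317 -2.26198206] [([177.3, 260.1], 0.79), ([302.9, 224.6], 0.6)]
small_weight_crown side [197.54775289 259.67965844] [([193.9, 258.6], 0.46)]
small_weight_crown top [193.68704544 253.38812951] [([192.5, 253.5], 0.48)]
small_weight side [200.44747369 281.05763884] []
small_weight top [198.02333007 254.05470833] [([196.4, 254.8], 0.65)]
small_weight_tip side [195.07060963 263.66264099] [([195.6, 264.6], 0.37)]
small_weight_tip top [191.89237678 251.71585734] [([191.3, 252.8], 0.55)]
large_weight_ring []
large_weight_ring [([192.5, 252.9], 0.72), ([175.8, 242.7], 0.57)]
large_weight [([173.9, 250.5], 0.67)]
large_weight [([169.5, 241.4], 0.66)]
large_weight_crown [([168.1, 223.8], 0.97)]
large_weight_crown [([164.6, 238.3], 0.6)]
[176.85172785 260.48005207] [175.6253055  241.06023256]
13 x [0.32, -0.01, 0.39, -0.0, -0.0, 0.0]
```

View pics/g.png

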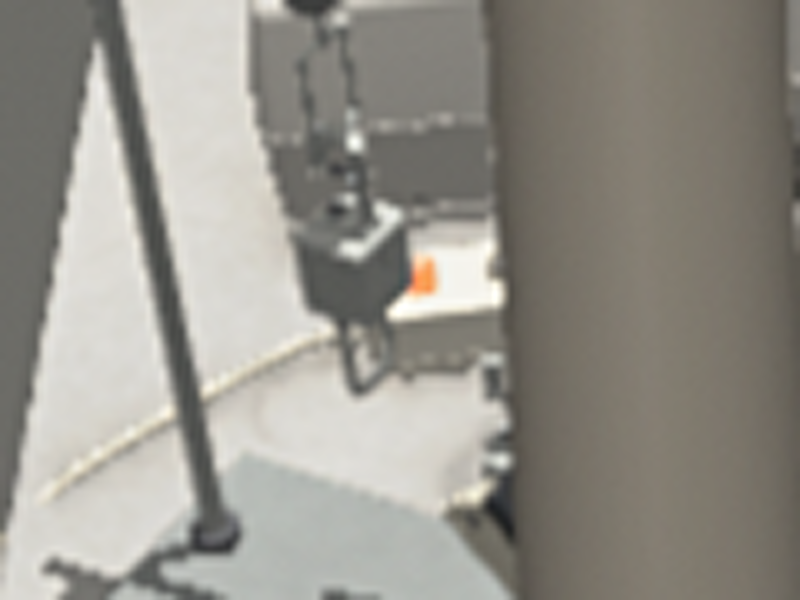

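Call:
carry_out:
  motion:
    - [0.32,-0.01,0.39,0,0,0]
    - [0.32,-0.01,0.39,0,0,0]
    - [0.32,-0.01,0.39,0,0,0]
    - [0.32,-0.01,0.39,0,0,0]
    - [0.32,-0.01,0.39,0,0,0]
    - [0.32,-0.01,0.39,0,0,0]
    - [0.32,0,0.39,0,0,0]
    - [0.32,0,0.39,0,0,0]
    - [0.32,0,0.39,0,0,0]
    - [0.32,0,0.39,0,0,0]
    - [0.32,0,0.39,0,0,0]
    - [0.32,0,0.39,0,0,0]
    - [0.32,0,0.39,0,0,0]
    - [0,0,0,0,0,0]
    - [0,0,0,0,0,0]

```text
clock: 28.3
position: [0.4976, 0.3198, 0.1079]
eef_rot: [-0.207, 0.791, 0.443, 0.368]
contact_force: [0.1, -0.5, -2.0]
width: 0.0257
finger_force: 30.0
```

Run:
```python
from h import *
LR=RING-[0,0,.0149+.0817+.0425]
o,w,Q=wpose("offS.json"); d=Q.T@(LR-w); print(o["clock"],"wire in weight frame mm",d*1000)
F=[]
for i in range(4):
  s=robot.snapshot("side");t=robot.snapshot("top");F.append(robot.get_obs()["contact_force"])
print("F",np.mean(F,0))
for n,h,dx in (("small_weight_crown",.0777,0),("small_weight_tip",.06,.01)):
  for nm,pc in (("side",s),("top",t)):
    pr=proj(pc,w+Q@np.array([dx,0,h])); print(n,nm,pr,[(x["location"],x["conf"]) for x in robot.pinpoint(n,pc) if np.linalg.norm(np.array(x["location"])-pr)<15])
b=RING-[0,0,.0149+.0817]
for n,h in (("large_weight_ring",-.0425),("large_weight",0),("large_weight_crown",.0817)):
  for pc in (s,t): print(n,proj(pc,b+[0,0,h]),[(x["location"],x["conf"]) for x in robot.pinpoint(n,pc) if x["location"][0]<200])
plan(obs()[1]-[0,0,.01],obs()[2],1)
```

```text
28.3 wire in weight frame mm [ 4.06636123 -0.14419977 50.54932199]
F [-0.03936066 -0.24394208 -1.72939041]
small_weight_crown side [176.82789177 253.34576258] [([176.3, 251.5], 0.49)]
small_weight_crown top [174.80354637 241.37036293] [([171.1, 242.2], 0.61)]
small_weight_tip side [174.57942525 257.32050277] [([174.5, 260.7], 0.73), ([174.2, 259.1], 0.58), ([174.3, 251.0], 0.4)]
small_weight_tip top [173.26035783 239.85790693] [([174.2, 238.9], 0.47)]
large_weight_ring [176.85172785 260.48005207] [([176.8, 262.6], 0.55)]
large_weight_ring [175.6253055  241.06023256] [([179.5, 243.2], 0.7)]
large_weight [174.88166974 248.57226217] [([174.3, 250.8], 0.89)]
large_weight [172.52969649 240.29787806] [([169.7, 239.8], 0.72)]
large_weight_crown [170.89950779 224.50254184] [([172.2, 221.2], 0.84), ([127.3, 328.8], 0.49), ([173.3, 256.3], 0.41)]
large_weight_crown [165.99585904 238.6887923 ] [([166.4, 237.0], 0.58)]
1 x [-0.77, 0.0, 0.64, 0.0, 0.0, 0.0]
```

Call:
carry_out:
  motion:
    - [-0.385,0,0.32,0,0,0]
    - [-0.385,0,0.32,0,0,0]
    - [-0.385,0,0.32,0,0,0]
    - [0,0,0,0,0,0]
    - [0,0,0,0,0,0]

```text
clock: 29.62
position: [0.4975, 0.3195, 0.0924]
eef_rot: [-0.207, 0.791, 0.443, 0.368]
contact_force: [0.8, -0.7, -0.6]
width: 0.0259
finger_force: 30.0
```

Call:
carry_out:
  motion:
    - [-0.31,0,0.26,0,0,0]
    - [0,0,0,0,0,0]
    - [0,0,0,0,0,0]

```text
clock: 29.87
position: [0.4976, 0.3195, 0.0888]
eef_rot: [-0.207, 0.791, 0.443, 0.368]
contact_force: [-0.9, 1.4, -0.2]
width: 0.0257
finger_force: 30.0
```

Call:
carry_out:
  motion:
    - [-0.31,0,0.26,0,0,0]
    - [0,0,0,0,0,0]
    - [0,0,0,0,0,0]

```text
clock: 30.12
position: [0.4975, 0.3195, 0.0847]
eef_rot: [-0.207, 0.791, 0.443, 0.368]
contact_force: [-0.2, -0.3, 1.3]
width: 0.0256
finger_force: 30.0
```

```bash
cat > chk.py <<'E'
from h import *
LR=RING-[0,0,.0149+.0817+.0425]
o,w,Q=wpose("offS.json"); d=Q.T@(LR-w); print(o["clock"],"wire0 mm",d*1000)
F=[]
for i in range(5):
  s=robot.snapshot("side");F.append(robot.get_obs()["contact_force"])
t=robot.snapshot("top")
f=Q.T@np.mean(F,0); print("F wt frame",f, "extra plunger mm",4*(f[2]+1.96),"wire in hook z",d[2]*1000-4*(f[2]+1.96))
b=RING-[0,0,.0149+.0817]
for n,h in (("large_weight_ring",-.0425),("large_weight",0),("large_weight_crown",.0817)): print(n,proj(s,b+[0,0,h]),[(x["location"],round(x["conf"],2)) for x in robot.pinpoint(n,s) if x["location"][0]<200])
print("5mm px",proj(s,b-[0,0,.005])-proj(s,b))
E
python3 chk.py
```

```text
30.1167 wire0 mm [4.34094805e+00 7.90662918e-03 7.37030070e+01]
F wt frame [0.02351441 0.01636958 1.0089277 ] extra plunger mm 11.87571078510064 wire in hook z 61.82729619737789
large_weight_ring [176.85172785 260.48005207] [([175.6, 265.0], 0.94)]
large_weight [174.88166974 248.57226217] [([176.3, 250.9], 0.6)]
large_weight_crown [170.89950779 224.50254184] [([173.4, 226.3], 0.64), ([168.5, 230.5], 0.2)]
5mm px [0.23525001 1.42194167]
```

Call:
carry_out:
  motion:
    - [-0.31,0,0.26,0,0,0]
    - [0,0,0,0,0,0]
    - [0,0,0,0,0,0]

```text
clock: 30.82
position: [0.4975, 0.3195, 0.0805]
eef_rot: [-0.207, 0.791, 0.443, 0.368]
contact_force: [0.3, 0.3, 1.2]
width: 0.0259
finger_force: 30.0
```

```bash
python3 chk.py
```

```text
30.8167 wire0 mm [ 4.36527048e+00 -1.23180504e-02  7.79069899e+01]
F wt frame [ 0.13299031 -0.42341706  1.50292468] extra plunger mm 13.851698730206182 wire in hook z 64.05529113733562
large_weight_ring [176.85172785 260.48005207] [([176.9, 264.6], 0.55)]
large_weight [174.88166974 248.57226217] [([175.6, 252.9], 0.65)]
large_weight_crown [170.89950779 224.50254184] [([173.2, 228.5], 0.94), ([129.9, 328.2], 0.26)]
5mm px [0.23525001 1.42194167]
```

Call:
carry_out:
  motion:
    - [-0.23,0,0.19,0,0,0]
    - [0,0,0,0,0,0]
    - [0,0,0,0,0,0]

```text
clock: 31.52
position: [0.4975, 0.3195, 0.0776]
eef_rot: [-0.207, 0.791, 0.443, 0.368]
contact_force: [0.6, 0.6, 1.2]
width: 0.0263
finger_force: 30.0
```

```bash
python3 chk.py
```

```text
31.5167 wire0 mm [4.36849496e+00 3.61766563e-03 8.07734741e+01]
F wt frame [0.39207753 0.3193982  1.87539639] extra plunger mm 15.34158557450111 wire in hook z 65.43188854284791
large_weight_ring [176.85172785 260.48005207] [([178.9, 265.4], 0.81)]
large_weight [174.88166974 248.57226217] [([177.3, 253.4], 0.71)]
large_weight_crown [170.89950779 224.50254184] [([169.9, 229.0], 0.87)]
5mm px [0.23525001 1.42194167]
```

Call:
carry_out:
  motion:
    - [-0.23,0,0.19,0,0,0]
    - [0,0,0,0,0,0]
    - [0,0,0,0,0,0]

```text
clock: 32.22
position: [0.4975, 0.3195, 0.0746]
eef_rot: [-0.207, 0.791, 0.443, 0.368]
contact_force: [0.6, 0.5, 2.0]
width: 0.026
finger_force: 30.0
```

```bash
python3 chk.py
```

```text
32.2167 wire0 mm [4.39474951e+00 2.89408007e-03 8.37877225e+01]
F wt frame [ 0.35193406 -0.01536842  2.12268233] extra plunger mm 16.330729329015853 wire in hook z 67.45699315643223
large_weight_ring [176.85172785 260.48005207] [([179.2, 265.8], 0.68)]
large_weight [174.88166974 248.57226217] [([175.5, 255.3], 0.92)]
large_weight_crown [170.89950779 224.50254184] [([173.6, 231.0], 0.81)]
5mm px [0.23525001 1.42194167]
```

Call:
carry_out:
  motion:
    - [-0.23,0,0.19,0,0,0]
    - [0,0,0,0,0,0]
    - [0,0,0,0,0,0]

```text
clock: 32.92
position: [0.4972, 0.3193, 0.0713]
eef_rot: [-0.207, 0.791, 0.443, 0.368]
contact_force: [0.4, -0.2, 0.4]
width: 0.0259
finger_force: 30.0
```

```bash
python3 chk.py|head -3
```

```text
32.9167 wire0 mm [ 4.59627983 -0.11576404 87.10464151]
F wt frame [-0.17341093  0.33682812  0.46120306] extra plunger mm 9.68481222370276 wire in hook z 77.41982928670326
large_weight_ring [176.85172785 260.48005207] [([176.9, 263.7], 0.86), ([174.7, 270.3], 0.18)]
```

Call:
carry_out:
  motion:
    - [-0.23,0,0.19,0,0,0]
    - [0,0,0,0,0,0]
    - [0,0,0,0,0,0]

```text
clock: 33.62
position: [0.4975, 0.3194, 0.0687]
eef_rot: [-0.207, 0.791, 0.443, 0.368]
contact_force: [-0.4, -0.2, 1.4]
width: 0.0258
finger_force: 30.0
```

```bash
python3 chk.py
```

```text
33.6167 wire0 mm [4.44647803e+00 1.89338318e-04 8.97166451e+01]
F wt frame [ 0.19176108 -0.28471125  1.20818871] extra plunger mm 12.672754824801121 wire in hook z 77.04389022568704
large_weight_ring [176.85172785 260.48005207] [([175.0, 264.3], 0.66)]
large_weight [174.88166974 248.57226217] [([175.0, 254.0], 0.66)]
large_weight_crown [170.89950779 224.50254184] [([172.4, 228.6], 0.59)]
5mm px [0.23525001 1.42194167]
```

Call:
carry_out:
  motion:
    - [0.19,0,-0.16,0,0,0]
    - [0.18,0,-0.15,0,0,0]
    - [0.14,0,0.17,0,0,0]
    - [0.14,0,0.17,0,0,0]
    - [0,0,0,0,0,0]
    - [0,0,0,0,0,0]

```text
clock: 34.57
position: [0.4998, 0.3233, 0.0736]
eef_rot: [-0.207, 0.791, 0.443, 0.368]
contact_force: [0.4, 0.6, 0.1]
width: 0.0259
finger_force: 30.0
```

```bash
python3 chk.py; python3 chk.py|head -2
```

```text
34.5667 wire0 mm [-1.11093952e-01 -7.32119921e-02  8.48267433e+01]
F wt frame [-0.22925553  0.21426089 -0.45878131] extra plunger mm 6.0048747492023455 wire in hook z 78.82186855536744
large_weight_ring [176.85172785 260.48005207] [([174.0, 262.0], 0.87)]
large_weight [174.88166974 248.57226217] [([174.3, 251.3], 0.57)]
large_weight_crown [170.89950779 224.50254184] [([170.5, 225.3], 0.56)]
5mm px [0.23525001 1.42194167]
35.0167 wire0 mm [6.22641277e-02 4.49643578e-02 8.48354054e+01]
F wt frame [-0.19899255  0.04354274 -0.25514047] extra plunger mm 6.819438123378119 wire in hook z 78.01596726514106
```

Call:
carry_out:
  motion:
    - [-0.08,0,0.07,0,0,0]
    - [0,0,0,0,0,0]
    - [0,0,0,0,0,0]

```text
clock: 35.72
position: [0.4998, 0.3232, 0.0725]
eef_rot: [-0.207, 0.791, 0.443, 0.368]
contact_force: [0.0, -0.3, -0.7]
width: 0.0258
finger_force: 30.0
```

Call:
carry_out:
  motion:
    - [0,0,0,0,0,0]
    - [0,0,0,0,0,0]
    - [0,0,0,0,0,0]
    - [0,0,0,0,0,0]
    - [0,0,0,0,0,0]
    - [0,0,0,0,0,0]
    - [0,0,0,0,0,0]
    - [0,0,0,0,0,0]
  claw: 0.4

```text
clock: 36.38
position: [0.4998, 0.3232, 0.0725]
eef_rot: [-0.207, 0.791, 0.443, 0.368]
contact_force: [-0.5, 0.4, 0.3]
width: 0.0641
finger_force: 0.0
```

Call:
carry_out:
  motion:
    - [-0.2,0,-0.25,0,0,0]
    - [-0.4,0,-0.48,0,0,0]
    - [-0.64,0,-0.77,0,0,0]
    - [-0.64,0,-0.77,0,0,0]
    - [-0.64,0,-0.77,0,0,0]
    - [-0.64,0,-0.77,0,0,0]
    - [-0.64,0,-0.77,0,0,0]
    - [-0.64,0,-0.77,0,0,0]
    - [-0.64,0,-0.77,0,0,0]
    - [-0.64,0,-0.77,0,0,0]
    - [0,0,0,0,0,0]
    - [0,0,0,0,0,0]

```text
clock: 37.38
position: [0.4532, 0.246, 0.0731]
eef_rot: [-0.207, 0.791, 0.442, 0.368]
contact_force: [-0.1, 0.2, 0.5]
width: 0.0644
finger_force: 0.0
```

```bash
cat > fin.py <<'E'
from h import *
o,p,R=obs(); print(o["clock"],p,o["width"],o["contact_force"])
k=.0149+.0079; b=RING-[0,0,k+.0817]; c=b-[0,0,.0425+.0777]
im=[]
for i in range(2):
  s=robot.snapshot("side");t=robot.snapshot("top"); im.append(s["color"][200:300,150:200].astype(int))
  for n,X in (("balance_ring",b+[0,0,.0817]),("large_weight_crown",b+[0,0,.0817]),("large_weight",b),("large_weight_ring",b-[0,0,.0425]),("small_weight_crown",c+[0,0,.0777]),("small_weight",c),("small_weight_tip",c+[0,0,.06])):
    for pc in (s,t) if i==0 else (s,):
      print(n,np.round(proj(pc,X),1),[(x["location"],round(x["conf"],2)) for x in robot.pinpoint(n,pc) if np.linalg.norm(x["location"]-proj(pc,X))<15])
print("motion",np.abs(im[0]-im[1]).mean())
E
python3 fin.py
```

```text
37.3833 [0.45318386 0.24600875 0.07310344] 0.06436467445211672 [-0.14854011  0.15893791  0.49530584]
balance_ring [171.3 226.9] [([172.2, 227.7], 0.55)]
balance_ring [166.7 238.9] [([167.8, 237.8], 0.4)]
large_weight_crown [171.3 226.9] [([172.5, 226.9], 0.94), ([170.4, 230.3], 0.53)]
large_weight_crown [166.7 238.9] [([165.2, 238.3], 0.6)]
large_weight [175.3 250.8] [([175.8, 253.6], 0.92)]
large_weight [173.1 240.4] [([173.4, 238.8], 0.71)]
large_weight_ring [177.2 262.6] [([175.0, 260.9], 0.61)]
large_weight_ring [176.2 241.2] [([178.5, 241.9], 0.49), ([165.7, 240.4], 0.41)]
small_weight_crown [177.2 262.6] [([178.0, 259.8], 0.74)]
small_weight_crown [176.2 241.2] [([178.4, 241.0], 0.39)]
small_weight [180.6 283.3] [([180.6, 285.2], 0.75)]
small_weight [181.3 242.5] [([181.8, 241.3], 0.54)]
small_weight_tip [178.  267.5] [([173.6, 269.0], 0.77)]
small_weight_tip [177.4 241.5] [([176.9, 241.7], 0.41)]
balance_ring [171.3 226.9] [([171.7, 228.3], 0.55)]
large_weight_crown [171.3 226.9] []
large_weight [175.3 250.8] [([172.5, 255.0], 0.71)]
large_weight_ring [177.2 262.6] [([173.7, 264.5], 0.74)]
small_weight_crown [177.2 262.6] [([178.0, 261.8], 0.69)]
small_weight [180.6 283.3] [([181.6, 284.0], 0.78), ([178.7, 269.2], 0.33)]
small_weight_tip [178.  267.5] [([177.9, 270.4], 0.63)]
motion 0.5828666666666666
```

Call:
carry_out:
  motion:
    - [-0.3,0,-0.36,0,0,0]
    - [-0.3,0,-0.36,0,0,0]
    - [-0.3,0,-0.36,0,0,0]
    - [0,0,0,0,0,0]
    - [0,0,0,0,0,0]
    - [0,0,0,0,0,0]
    - [0,0,0,0,0,0]
    - [0,0,0,0,0,0]
    - [0,0,0,0,0,0]
    - [0,0,0,0,0,0]
    - [0,0,0,0,0,0]
    - [0,0,0,0,0,0]
    - [0,0,0,0,0,0]
    - [0,0,0,0,0,0]
    - [0,0,0,0,0,0]
    - [0,0,0,0,0,0]
    - [0,0,0,0,0,0]
    - [0,0,0,0,0,0]
    - [0,0,0,0,0,0]
    - [0,0,0,0,0,0]

```text
clock: 40.3
position: [0.4457, 0.2348, 0.0731]
eef_rot: [-0.207, 0.791, 0.443, 0.368]
contact_force: [0.8, -1.5, 0.1]
width: 0.0643
finger_force: 0.0
```

Call:
carry_out:
  motion:
    - [0,0,0,0,0,0]
    - [0,0,0,0,0,0]
    - [0,0,0,0,0,0]
    - [0,0,0,0,0,0]
    - [0,0,0,0,0,0]
    - [0,0,0,0,0,0]
    - [0,0,0,0,0,0]
    - [0,0,0,0,0,0]
    - [0,0,0,0,0,0]
    - [0,0,0,0,0,0]
    - [0,0,0,0,0,0]
    - [0,0,0,0,0,0]
    - [0,0,0,0,0,0]
    - [0,0,0,0,0,0]
    - [0,0,0,0,0,0]
    - [0,0,0,0,0,0]
    - [0,0,0,0,0,0]
    - [0,0,0,0,0,0]
    - [0,0,0,0,0,0]
    - [0,0,0,0,0,0]

```text
clock: 41.97
position: [0.4457, 0.2348, 0.0731]
eef_rot: [-0.207, 0.791, 0.443, 0.368]
contact_force: [-0.1, -0.0, -0.3]
width: 0.0645
finger_force: 0.0
```

Run:
```python
from h import *
I=[robot.snapshot("side")["color"].astype(float) for _ in range(8)]
V=np.std(I,0).mean(2); print(robot.get_obs()["clock"],"hang",V[200:295,160:190].mean(),V[200:295,160:190].max(),"static",V[300:320,380:450].mean(),V[150:400,400:].max())
```

```text
42.3667 hang 0.4691292873996292 0.9310167382237987 static 0.8087196161565009 2.2282969258342633
```

Still, only camera noise in the hanging region. Handing in.

```bash
python3 -c "
from plant import robot
print(robot.job_done())"
```

```text
the job is handed in; nothing more can be done
None
```

I hung both weights, large on the balance ring and small on the ring under it, and handed the job in at about 42 s. The forces and the side camera showed both seated, still and clear of the robot, and the balance peaked near 31 mm of its 40 mm scale; the hand-in gave no verdict.

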